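Make up a pot of drawer rollers in the file room

TASK

Make up the parts pot for the next filing-cabinet repair: turn the square pot that stands mouth-down on the desk mouth-up, put every 35 mm drawer roller in it (the middle of the three sizes, the same as the roller on the steel runner at the back of the desk) and leave the smaller and bigger rollers on the desk. The pot is to end up standing upright in the drawer of the grey card-index cabinet, with the rollers in it, and the drawer pushed fully shut; leave the other things on the desk where they are.

Things in the scene. Friction and masses are not known exactly. Their poses are not given: they have to be found in the camera images.
- pot: Square dark steel desk pot, 64 x 64 mm outside, 70 mm tall, walls 3 mm, floor 3 mm, 58 x 58 mm inside, about 0.13 kg. Origin at the centre of the outer underside of its floor, z from the floor out through the mouth, x and y square to its walls. It starts mouth-down on the desk (z pointing down, origin 70 mm above the desk).
- drawer (a joint): How far the drawer is pulled out of the card-index cabinet, m: 0 shut, 0.2 fully out. About 1.5 N of friction; it stays where it is left. It starts shut or up to 30 mm ajar.
- cabinet_front (a point): Foot of the front of the card-index cabinet, midway across, at desk height; -x points out of the front. The cabinet has one drawer, is of grey painted steel, fixed, on the robot's left with its front towards the robot: 330 deep (+x from here), 180 wide (y), 140 mm high. Its opening leaves 106 mm of height above the drawer floor.
- drawer_handle (a point): Centre of the drawer's bar handle: a level steel bar 11 mm thick and 100 mm long, along this point's y, 35 mm in front of the drawer front and 118 mm above the desk (22 mm under the cabinet's top). Axes as cabinet_front; the drawer opens to -x. Moves with the drawer.
- drawer_floor (a point): Point on the upper side of the drawer's floor, 45 mm behind the inner side of its front, midway across; 30 mm above the desk; axes as cabinet_front; moves with the drawer. Inside, the drawer runs from x = -45 to +251 mm here, 146 mm wide; side walls 45 mm high. Front panel 12 mm thick, 172 mm wide, top 99 mm above the floor. Only the part pulled out of the cabinet is open from above.
- roller35_a: Drawer roller of the right size: black nylon disc with a steel hub, 35 mm diameter, 14 mm thick, 30 g. Origin at the centre of its underside, z along its axis. Two to four of these are present.
- roller35_b: Drawer roller of the right size: black nylon disc with a steel hub, 35 mm diameter, 14 mm thick, 30 g. Origin at the centre of its underside, z along its axis. Two to four of these are present.
- roller35_c: Drawer roller of the right size: black nylon disc with a steel hub, 35 mm diameter, 14 mm thick, 30 g. Origin at the centre of its underside, z along its axis. Two to four of these are present.
- roller35_d: Drawer roller of the right size: black nylon disc with a steel hub, 35 mm diameter, 14 mm thick, 30 g. Origin at the centre of its underside, z along its axis. Two to four of these are present.
- roller25_a: Drawer roller of the wrong size: black nylon disc with a steel hub, 25 mm diameter, 14 mm thick, 30 g. Origin at the centre of its underside, z along its axis. Stays on the desk.
- roller25_b: Drawer roller of the wrong size: black nylon disc with a steel hub, 25 mm diameter, 14 mm thick, 30 g. Origin at the centre of its underside, z along its axis. Stays on the desk.
- roller48_a: Drawer roller of the wrong size: black nylon disc with a steel hub, 48 mm diameter, 14 mm thick, 30 g. Origin at the centre of its underside, z along its axis. Stays on the desk.
- roller48_b: Drawer roller of the wrong size: black nylon disc with a steel hub, 48 mm diameter, 14 mm thick, 30 g. Origin at the centre of its underside, z along its axis. Stays on the desk.
- stamp: Rubber stamp with a wooden knob lying among the rollers, base 44 x 24 mm, 52 mm tall; origin under its base. To be left alone.
- stapler: Black stapler, 130 x 34 mm, 55 mm tall; origin under its middle. To be left alone.
- mug: White mug, 82 mm diameter, 95 mm tall, handle at +y; origin under its base. To be left alone.
- tape: Roll of brown packing tape lying flat, 100 mm diameter, 24 mm high; origin under its centre. To be left alone.

How it is judged:
By the outcome, as a careful person would: the job done as asked, in the order asked, and still so for the second after the job is handed in, with the robot touching nothing.
Of roller35_a, roller35_b, roller35_c, roller35_d only 2 to 4 are there at a start; the rules pass over those that are not, and their reading is None.
At some moment in a run one of pot, roller35_a, roller35_b, roller35_c, roller35_d may be knocked a few centimetres aside while the robot is not near it.
Once in a run the grip may slacken for a moment while it holds something.
It also fails if it takes over 210 s, if anything falls off the work surface, if the arm or the gripper's body presses on something with over 40 N, if the wrist force passes 120 N, or if a joint passes its speed limit or range.

ROBOT

A 6-joint arm with a two-finger parallel gripper is mounted at the origin on the work surface. World frame = base frame: x ahead of the robot, y to its left, z up, the work surface at z = 0. Lengths are in mm, angles in degrees, forces in N, time in s.
With the tool pointing down it reaches from about 350 to 850 mm from the base axis. Payload 8.1 kg.
Tool frame: the origin (TCP) lies on the centre line of the jaws, within the pads' length; the fingertips stand 14 mm ahead of it and the grasp point (between the pads) lies 5 mm behind it; z points along the fingers, y is the line along which they close (so a half turn about z gives the same grasp; the last joint's range is limited). The gripper opens to 85 mm and grips with 20 to 120 N. Pads are 22 mm wide; open, the fingers measure 114 mm over their backs; the gripper's body (76 mm by 85 mm) begins 54 mm behind the grasp point. The pads swing forward as they close: fully open they stand 13 mm farther back than shut.
Start: joints at [-69.007, 7.471, 85.268, -0, 87.261, -4.893], TCP at [261.971, -539.793, 210.692] pointing down, gripper open.
Joint ranges: [-169.43, 169.43], [-51.17, 129.36], [1.28, 143.12], [-76.62, 256.62], [0, 156.53], [-152.29, 152.29]. Speed limits (degrees/s): [136.94, 136.94, 159.86, 180, 180, 180].

INTERFACE

Orientations are given as [roll, pitch, yaw] about the fixed x, y, z axes, in that order (R = Rz(yaw) Ry(pitch) Rx(roll)).
In Python, from bench import sense, snapshot, camera_info, hand_in gives the robot as it stands. The module is installed in compiled form; this text tells all that it offers.
- The arm moves only by the tool apply_moves, never from a script. Its argument "deltas" is a list of rows, each a list of 7 numbers: the shift along the tool's x, y, z scaled (see below), then the turn, a rotation vector about the tool's x, y, z scaled (see below), then the opening, from 0 (shut) to 1 (fully open). In form: [[dx, dy, dz, ax, ay, az, claw], ...]. A call has 1 to 8 rows; each row shifts and turns the commanded pose from where the row before left it, along the tool's axes as they then stand; what a row does not reach is not made up. The controller multiplies each number of a shift by 0.03 m and each number of a turn by 0.08 rad. A row lasts 1/8 s, in which the tool goes at most 62.5 mm and 10.7 degrees, less where a joint would pass 70% of its speed; a pose out of reach is approached as far as the arm can. A call with a number of a shift or a turn outside -1 to 1 is refused whole. A call with a gripper value outside its range is refused whole. The fingers move at their own pace and stop on an object; "grip_force" is the grip in N (left out, the last holds). Time passes only in rows, so rows that do not move let the fingers close. It gives the time, the measured TCP pose, the force, the opening and the grip force at its end, in the units of the state.
- sense(): the state, without advancing time (a new reading comes with each control period).
- snapshot(name): name is "side" or "top"; returns the picture (480x640x3 uint8, red, green, blue); there is no depth.
- camera_info(name): a dict with "vertical_fov" (degrees; the focal length in pixels is half the picture's height over the tangent of half this angle, whatever the lens; pixels are square), "cx", "cy" (the principal point, pixels), "origin" and "rotation" of the camera in the world. Camera axes: x right, y up, looking along -z (the intrinsics and any distortion apply to the point x, -y, -z); pixel columns grow to the right and rows downward; lengths in mm; the calibration is good to about 2 mm. A picture is of the moment at which its call begins. camera_info takes no time and is no camera call.
- hand_in(): hands the job in; it is judged then, once.
The state is a dict: "time": time; "joint_pos": joint angles; "qd": joint speeds; "joint_efforts": joint torques, N m; "tool_pos": TCP position; "tcp_rot": TCP orientation; "ft_force": force on the tool from outside, world axes, zero at the start; "wrist_torque": the same for the moment, N m; "finger_gap": finger opening in mm; "grip_force": force on a finger pad.
Only numpy, scipy, OpenCV 4.12 (cv2) and the standard library are available. Lean on these libraries where they do the work, as an engineer would, in place of code of your own. Each camera call takes 0.05 s, during which the arm holds its last target. There are 200 camera calls.

## Working session

There is one attempt and no reset: what is moved stays moved. The work goes in short steps, Python scripts to look and compute and a tool call to move; the robot and the scene stay as the last step left them, time stands still between calls to the robot, and variables do not carry over. Pictures are saved under pics/ and viewed, at most 17 in all, crops included, and the job is handed in when it is done.

Besides the shell and the picture viewer there is one more tool, called after ">>>" by a JSON object that holds its "method" and its "body", one argument or row to a line. apply_moves: Moves the arm, as the interface text tells. Its arguments: {"type":"object","properties":{"deltas":{"type":"array"},"grip_force":{"type":"number"}},"required":["deltas"]}

```bash
mkdir -p pics
python3 - <<'E'
from bench import *
import cv2
print(sense())
for n in("side","top"):
    print(n,camera_info(n)); cv2.imwrite(f"pics/{n}0.png",snapshot(n)[:,:,::-1])
E
```

```text
{'time': 0.0, 'joint_pos': array([-6.90079673e+01,  7.51513662e+00,  8.53306134e+01,  9.53647286e-05,
        8.72624082e+01, -4.89332144e+00]), 'qd': array([-0.01126381,  0.02857193,  0.09956881,  0.02349929, -0.00594413,
        0.04258439]), 'joint_efforts': array([ 1.28803309e-03, -5.69404364e+01, -5.00545156e+01, -4.84017050e-05,
        1.48191716e-02,  3.19157232e-05]), 'tool_pos': array([ 261.74429952, -539.22723676,  209.63139942]), 'tcp_rot': array([-1.79892244e+02, -9.32087431e-03,  2.58853407e+01]), 'ft_force': array([ 0.22602244, -0.40199542,  0.29099194]), 'wrist_torque': array([ 0.00789832, -0.01834227, -0.02162207]), 'grip_force': 0.0, 'finger_gap': 85.398460627392}
side {'vertical_fov': 50.54162761499816, 'cx': 322.1207243174372, 'cy': 240.27474914301646, 'origin': array([450.34710308, 875.55303761, 857.16630958]), 'rotation': array([  51.1485739 ,    0.87476275, -177.1333028 ])}
top {'vertical_fov': 42.96475873382108, 'cx': 323.65695950774136, 'cy': 245.31484902481992, 'origin': array([ 424.23573429,  -60.70515619, 1525.46702384]), 'rotation': array([  2.57728683,   0.5256352 , -90.34168825])}
```

View pics/side0.png

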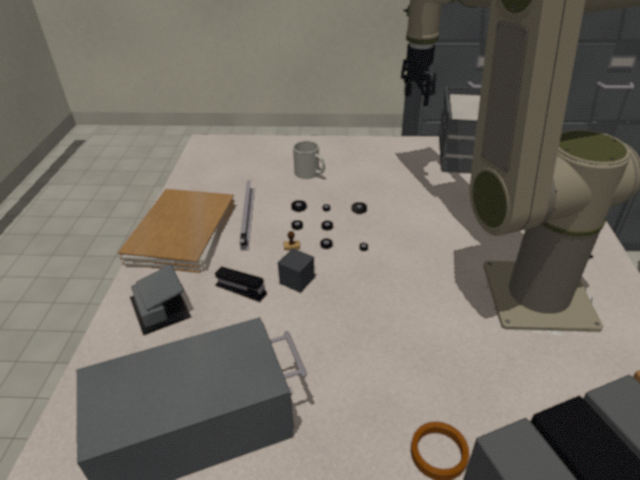

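View pics/top0.png

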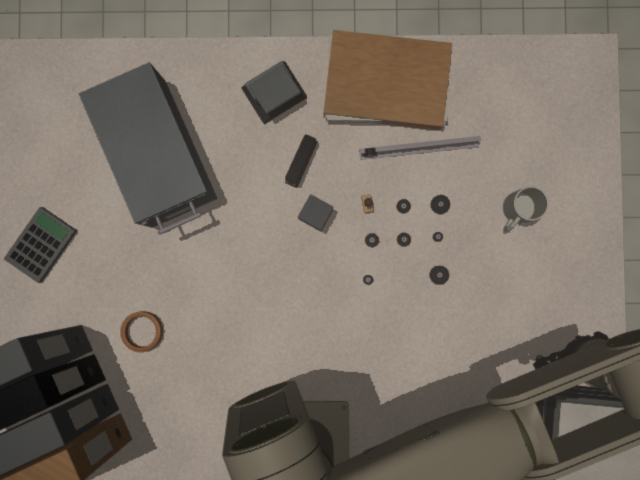

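The side view shows the pot at (296,269), three medium rollers near (297,225), (327,225) and (326,243), and the cabinet with its handle around (292,355). In the top view the pot is at (316,213). The 35 mm candidates are (403,206), (372,240) and (403,240). The 48s are (440,204) and (439,275), and the 25s are (437,237) and (368,280). Next I'll measure them in both views.

```bash
cat > h.py <<'E'
import numpy as np, cv2
from scipy.spatial.transform import Rotation as Ro
from bench import *
def cam(n):
    c=camera_info(n); R=Ro.from_euler('xyz',c['rotation'],degrees=True).as_matrix()
    return np.array(c['origin']),R,240/np.tan(np.radians(c['vertical_fov']/2)),c['cx'],c['cy']
def ray(n,p):
    o,R,f,cx,cy=cam(n); return o,R@np.array([(p[0]-cx)/f,-(p[1]-cy)/f,-1])
def plane(n,p,z):
    o,d=ray(n,p); return o+d*(z-o[2])/d[2]
def proj(n,P):
    o,R,f,cx,cy=cam(n); q=R.T@(np.array(P)-o); return np.array([cx+f*q[0]/-q[2],cy-f*q[1]/-q[2]])
def tri(p1,p2):
    (o1,d1),(o2,d2)=ray('top',p1),ray('side',p2)
    t=np.linalg.lstsq(np.c_[d1,-d2],o2-o1,rcond=None)[0]
    a,b=o1+t[0]*d1,o2+t[1]*d2; return (a+b)/2,np.linalg.norm(a-b)
def blobs(im,x0,y0,x1,y1,th):
    g=im[y0:y1,x0:x1].max(2); m=(g<th).astype(np.uint8)
    m=cv2.morphologyEx(m,cv2.MORPH_CLOSE,np.ones((5,5)))
    n,l,s,c=cv2.connectedComponentsWithStats(m)
    return [(c[i]+[x0,y0],s[i,4],s[i,2:4]) for i in range(1,n) if s[i,4]>15]
E
python3 - <<'E'
from h import *
np.set_printoptions(precision=1,suppress=True)
S=cv2.imread('pics/side0.png');T=cv2.imread('pics/top0.png')
print('top')
for c,a,w in blobs(T,285,130,470,300,80):print(c,a,w,plane('top',c,10),'D',2*np.sqrt(a/3.1416)*plane('top',c,10)[2]*0+2*np.sqrt(a/3.14)*1515/cam('top')[2])
print('side')
for c,a,w in blobs(S,210,190,380,305,80):print(c,a,w,plane('side',c,10))
# upscaled crops
a=cv2.resize(T[50:250,70:350],None,fx=2.8,fy=2.8,interpolation=cv2.INTER_CUBIC)
cv2.imwrite('pics/ct.png',a)
b=cv2.resize(S[190:470,60:340],None,fx=2.1,fy=2.1,interpolation=cv2.INTER_CUBIC)
cv2.imwrite('pics/cs.png',b)
E
```

```text
top
[300.6 160.8] 789 [32 52] [704.7   9.3  10. ] D 78.7609211946334
[404.2 149.4] 297 [108  15] [ 731.5 -250.3   10. ] D 48.32262410232098
[440.  204.1] 279 [19 19] [ 593.5 -337.7   10. ] D 46.83541654080084
[315.8 213. ] 706 [34 35] [573.3 -28.1  10. ] D 74.50315014004723
[368.3 202.2] 54 [8 9] [ 599.5 -159.2   10. ] D 20.604836149595442
[403.  205.8] 141 [13 14] [ 589.7 -245.6   10. ] D 33.29521638925255
[403.6 239.1] 139 [14 13] [ 506.7 -245.9   10. ] D 33.05823674816656
[437.4 236.3] 69 [10  9] [ 513.  -330.1   10. ] D 23.291466335797427
[371.7 239.9] 135 [14 13] [ 505.3 -166.8   10. ] D 32.57910652364775
[439.  274.6] 275 [19 18] [ 418.1 -332.5   10. ] D 46.49846672237353
[367.9 279.3] 64 [9 9] [ 407.6 -156.4   10. ] D 22.431704355627584
side
[298.5 205.7] 129 [14 11] [ 592.5 -332.1   10. ]
[359.  207.7] 132 [15 11] [ 417.2 -327.    10. ]
[325.9 207.9] 32 [7 5] [ 512.4 -323.2   10. ]
[294.4 229.9] 142 [15 23] [ 593.7 -217.2   10. ]
[326.9 225.1] 84 [11  9] [ 505.9 -241.3   10. ]
[218.8 228.2] 18 [3 9] [ 802.8 -218.5   10. ]
[243.9 239.9] 91 [ 7 18] [ 724.7 -169.3   10. ]
[326.  243.4] 92 [11 10] [ 505.  -161.5   10. ]
[363.4 246.8] 47 [8 7] [ 406.7 -150.4   10. ]
[296.1 270. ] 1131 [37 43] [574.5 -54.9  10. ]
[240.8 283.3] 1038 [51 34] [703.8  -2.9  10. ]
```

View pics/ct.png

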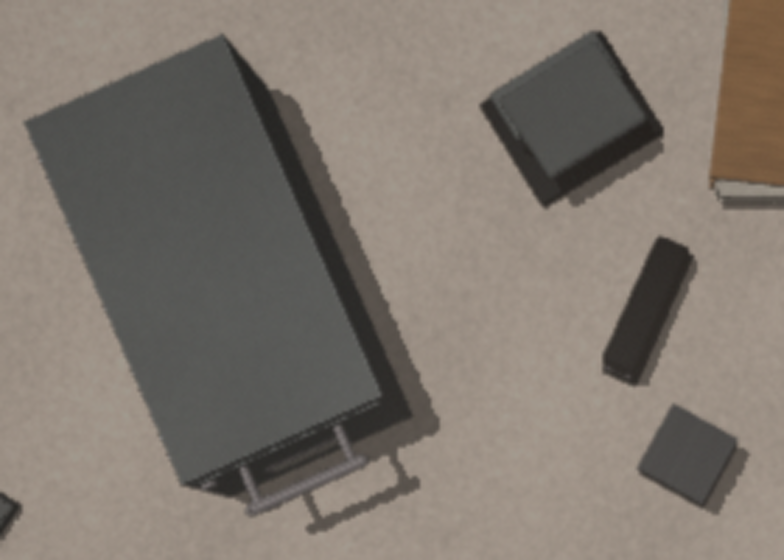

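View pics/cs.png

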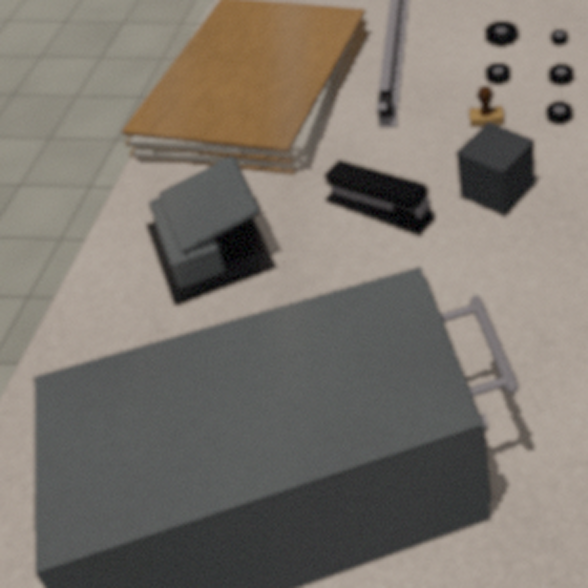

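The top crop shows the cabinet's top corners at crop (182,485), (380,400), (222,36) and (27,122), the handle ends at (250,508) and (362,461), and the pot's top corners at (675,405), (737,437), (707,505) and (640,466). In the side crop the handle ends are at (478,302) and (512,384), and the pot's top is around (495,148).

Run:
```python
from h import *
np.set_printoptions(precision=1,suppress=True)
t=lambda x,y:np.array([x/2.8+70,y/2.8+50]); s=lambda x,y:np.array([x/2.1+60,y/2.1+190])
print('cab'); 
for p in[(182,485),(380,400),(222,36),(27,122)]:print(plane('top',t(*p),140))
print('cab tri',tri(t(380,400),s(421,270)),tri(t(182,485),s(482,428)),tri(t(222,36),s(36,378)))
print('handle L/R',tri(t(250,508),s(512,384)),tri(t(362,461),s(478,302)))
for p in[(250,508),(362,461)]:print(plane('top',t(*p),118))
print('pot')
pc=np.array([plane('top',t(*p),70) for p in[(675,405),(737,437),(707,505),(640,466)]])
print(pc,pc.mean(0)); e=np.roll(pc,-1,0)-pc; print(np.linalg.norm(e,axis=1),np.degrees(np.arctan2(e[:,1],e[:,0])))
for p,q in [((675,405),(490,125)),((737,437),(460,155)),((707,505),(500,180)),((640,466),(533,147))]:print(tri(t(*p),s(*q)))
for a,b in [((403,205.8),(297.3,225)),((403.6,239.1),(326.9,225.1)),((371.7,239.9),(326,243.4))]:print(tri(a,b))
```

```text
cab
[540.  382.3 140. ]
[608.5 220.7 140. ]
[911.4 352.2 140. ]
[840.9 512.9 140. ]
cab tri (array([610.5, 221.9, 135. ]), np.float64(2.5827380853053366)) (array([540.2, 384.4, 133.6]), np.float64(0.5605607943933851)) (array([912.6, 353.2, 136.4]), np.float64(0.2639247596121121))
handle L/R (array([521.5, 332.1, 120.3]), np.float64(1.3056785107371058)) (array([560. , 240.5, 115.2]), np.float64(1.979290693469977))
[522.3 332.7 118. ]
[560.7 240.  118. ]
pot
[[611.7 -18.3  70. ]
 [583.8 -71.2  70. ]
 [525.7 -45.2  70. ]
 [559.5  11.9  70. ]] [570.2 -30.7  70. ]
[59.8 63.7 66.4 60.3] [-117.8  155.9   59.4  -30.1]
(array([589.9, -19.9, 107.3]), np.float64(33.61958871872803))
(array([604.1, -70.5,  15. ]), np.float64(28.511397516909433))
(array([549.6, -43.2,   1.6]), np.float64(38.38156197855821))
(array([540.2,  10.2, 102.5]), np.float64(32.37219411098915))
(array([ 589.5, -246.2,    4.9]), np.float64(1.7560564406988521))
(array([ 506.6, -246.5,    6.1]), np.float64(0.6592007448620124))
(array([ 505.4, -167.1,    5.5]), np.float64(0.21197084016034784))
```

```bash
cat >> h.py <<'E'
from scipy.linalg import logm,expm
def down(yaw,tilt=0,roll=0):   # tool down, then turned about its own y (tilt>0: points towards tool x)
    return Ro.from_euler('xyz',[180,0,yaw],degrees=True)*Ro.from_euler('y',tilt,degrees=True)*Ro.from_euler('x',roll,degrees=True)
def T(p,R):
    M=np.eye(4); M[:3,:3]=R.as_matrix(); M[:3,3]=p; return M
def now():
    s=sense(); return T(s['tool_pos'],Ro.from_euler('xyz',s['tcp_rot'],degrees=True))
def plan(A,B,maxmm=29,maxdeg=4.5,N=None):   # identical rows (a screw) from A to B
    D=np.linalg.inv(A)@B; w=Ro.from_matrix(D[:3,:3]).magnitude()
    n=N or int(np.ceil(max(np.linalg.norm(D[:3,3])/maxmm*(w/2/np.sin(w/2) if w>.01 else 1),np.degrees(w)/maxdeg,1)))
    E=expm(np.real(logm(D))/n); r=Ro.from_matrix(E[:3,:3]).as_rotvec()
    print(n,'rows of',[round(float(v),3) for v in np.r_[E[:3,3]/30,r/.08]]); return B
def st():
    s=sense(); np.set_printoptions(precision=1,suppress=True)
    print('t',round(s['time'],1),'p',s['tool_pos'],'r',s['tcp_rot'],'q',s['joint_pos'],'F',s['ft_force'],'gap',round(s['finger_gap'],1),'g',s['grip_force'])
E
python3 - <<'E'
from h import *
plan(now(),T([570,-31,190],down(-28)))
E
```

```text
22 rows of [0.487, -0.798, 0.031, -0.001, 0.0, 0.534]
```

>>> {"method": "apply_moves", "body": {
  "deltas": [
    [0.487,-0.798,0.031,0,0,0.534,1],
    [0.487,-0.798,0.031,0,0,0.534,1],
    [0.487,-0.798,0.031,0,0,0.534,1],
    [0.487,-0.798,0.031,0,0,0.534,1],
    [0.487,-0.798,0.031,0,0,0.534,1],
    [0.487,-0.798,0.031,0,0,0.534,1],
    [0.487,-0.798,0.031,0,0,0.534,1],
    [0.487,-0.798,0.031,0,0,0.534,1]
  ]
}}

```text
time: 1.1
tool_pos: [316.3, -322.1, 202.8]
tcp_rot: [-180.0, 0.0, 6.2]
ft_force: [-0.3, 0.1, 1.3]
finger_gap: 85.6
grip_force: 0.0
```

>>> {"method": "apply_moves", "body": {
  "deltas": [
    [0.487,-0.798,0.031,0,0,0.534,1],
    [0.487,-0.798,0.031,0,0,0.534,1],
    [0.487,-0.798,0.031,0,0,0.534,1],
    [0.487,-0.798,0.031,0,0,0.534,1],
    [0.487,-0.798,0.031,0,0,0.534,1],
    [0.487,-0.798,0.031,0,0,0.534,1],
    [0.487,-0.798,0.031,0,0,0.534,1],
    [0.487,-0.798,0.031,0,0,0.534,1]
  ]
}}

```text
time: 2.1
tool_pos: [440.3, -136.4, 195.4]
tcp_rot: [-180.0, 0.0, -13.4]
ft_force: [0.3, -0.0, 1.0]
finger_gap: 85.2
grip_force: 0.0
```

>>> {"method": "apply_moves", "body": {
  "deltas": [
    [0.487,-0.798,0.031,0,0,0.534,1],
    [0.487,-0.798,0.031,0,0,0.534,1],
    [0.487,-0.798,0.031,0,0,0.534,1],
    [0.487,-0.798,0.031,0,0,0.534,1],
    [0.487,-0.798,0.031,0,0,0.534,1],
    [0.487,-0.798,0.031,0,0,0.534,1],
    [0,0,0,0,0,0,1]
  ]
}}

```text
time: 2.98
tool_pos: [570.5, -30.1, 189.3]
tcp_rot: [180.0, 0.1, -27.9]
ft_force: [-0.1, -0.4, 0.1]
finger_gap: 85.3
grip_force: 0.0
```

Run:
```python
from h import *
np.set_printoptions(precision=1,suppress=True)
s=lambda x,y:np.array([x/2.1+60,y/2.1+190])
pc=np.array([plane('side',s(*p),70) for p in[(490,125),(460,155),(500,180),(533,147)]])
e=np.roll(pc,-1,0)-pc;print(pc,pc.mean(0),np.linalg.norm(e,axis=1),np.degrees(np.arctan2(e[:,1],e[:,0])))
I=snapshot('side');cv2.imwrite('pics/s1.png',I[:,:,::-1])
print([(c,a) for c,a,w in blobs(I,270,245,330,300,80)])
st()
R=down(-28,-30); z=R.as_matrix()[:,2]; print(z)
c=np.array([570,-30,42]); 
A=plan(now(),T(c-z*110,R)); plan(A,T(c+z*3,R))
```

```text
[[579.  -62.2  70. ]
 [607.6  -9.2  70. ]
 [559.4  30.   70. ]
 [527.1 -25.4  70. ]] [568.3 -16.7  70. ] [60.2 62.1 64.2 63.7] [  61.7  140.8 -120.3  -35.4]
[(array([324.8, 246.8]), np.int32(46)), (array([296.6, 269.5]), np.int32(1172))]
t 3.0 p [569.8 -30.8 189.4] r [180.    0.1 -27.9] q [ -8.2   3.6  91.6  -0.   84.9 109.6] F [-0.4 -0.7  0.3] gap 85.6 g 0.0
[-0.4  0.2 -0.9]
7 rows of [0.313, -0.004, 0.186, 0.002, -0.932, 0.004]
4 rows of [-0.0, 0.0, 0.942, -0.0, 0.0, 0.0]
```

Run:
```python
from h import *
np.set_printoptions(precision=1,suppress=True)
for n,f,box in(('top','pics/top0.png',(285,190,350,240)),('side','pics/side0.png',(265,245,330,300))):
    I=cv2.imread(f)
    x0,y0,x1,y1=box; m=(I[y0:y1,x0:x1].max(2)<80).astype(np.uint8)
    k,l,s,c=cv2.connectedComponentsWithStats(m); i=1+s[1:,4].argmax(); print(n,s[i]+[x0,y0,0,0,0],c[i]+[x0,y0])
    for cx,cy in((570,-31),(569,-24)):
        P=[];
        for a in(45,135,225,315):
            t=np.radians(a-28)
            for z in(0,70):P.append(proj(n,[cx+45.3*np.cos(t),cy+45.3*np.sin(t),z]))
        P=np.array(P);print(P.min(0),P.max(0)-P.min(0))
    # top face brightness
    g=I[y0:y1,x0:x1].max(2); print(np.percentile(g[l==i],[5,25,50,75,95]))
    h=cv2.resize(I[y0:y1,x0:x1],None,fx=8,fy=8,interpolation=cv2.INTER_CUBIC); cv2.imwrite(f'pics/p_{n}.png',cv2.convertScaleAbs(h,alpha=1.8))
a=cv2.imread('pics/p_top.png');b=cv2.imread('pics/p_side.png');H=max(a.shape[0],b.shape[0])
pad=lambda q:cv2.copyMakeBorder(q,0,H-q.shape[0],0,0,cv2.BORDER_CONSTANT)
o=np.hstack([pad(a),pad(b)]);print(o.shape);cv2.imwrite('pics/pp.png',cv2.resize(o,None,fx=.75,fy=.75))
```

```text
top [299 196  34  35 697] [315.9 212.9]
[298.4 194. ] [36.1 37.9]
[295.5 194.4] [36.1 37.9]
[67. 76. 77. 78. 79.]
side [ 278  249   37   43 1129] [296.1 270. ]
[277.  246.3] [38.1 45.9]
[277.1 248.1] [38.3 46.2]
[31. 37. 43. 63. 67.]
(440, 1040, 3)
```

View pics/pp.png

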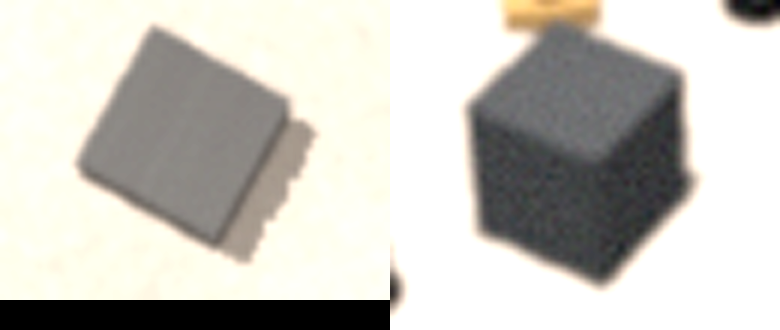

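The left half (top view) has the pot's top corners at (152,27), (288,100), (217,240) and (80,163). The right half (side view) has them at (555,22), (683,72), (597,165) and (470,105). I'll triangulate those.

Run:
```python
from h import *
np.set_printoptions(precision=1,suppress=True)
t=np.array([(152,27),(288,100),(217,240),(80,163)])/6+[285,190]
s=(np.array([(555,22),(683,72),(597,165),(470,105)])-[390,0])/6+[265,245]
# top order: +x corner, -y, -x, +y ; side order: -y(far), -x, +y(near), +x
pr=[(0,3),(1,0),(2,1),(3,2)]
X=[tri(t[i],s[j]) for i,j in pr]
for x in X:print(x)
c=np.mean([x[0] for x in X],0);print(c)
for n,q in(('top',t),('side',s)):
    pc=np.array([plane(n,p,70) for p in q]);e=np.roll(pc,-1,0)-pc;print(n,pc.mean(0),np.linalg.norm(e,axis=1),np.degrees(np.arctan2(e[:,1],e[:,0]))%90)
```

```text
(array([611.3, -16.5,  67.6]), np.float64(2.0644128581279424))
(array([582.5, -70.7,  65.6]), np.float64(0.7594744439586529))
(array([527.6, -41.9,  65. ]), np.float64(1.3226928172745893))
(array([558.1,  12.8,  64.2]), np.float64(0.2897366731497418))
[569.9 -29.1  65.6]
top [569.7 -29.2  70. ] [61.8 62.8 62.8 61.6] [61.3 62.8 60.2 61.9]
side [569. -24.  70.] [61.1 62.7 62.1 58.9] [61.4 62.  58.  61.1]
```

>>> {"method": "apply_moves", "body": {
  "deltas": [
    [0.313,0,0.186,0,-0.932,0,1],
    [0.313,0,0.186,0,-0.932,0,1],
    [0.313,0,0.186,0,-0.932,0,1],
    [0.313,0,0.186,0,-0.932,0,1],
    [0.313,0,0.186,0,-0.932,0,1],
    [0.313,0,0.186,0,-0.932,0,1],
    [0.313,0,0.186,0,-0.932,0,1],
    [0,-0.03,0,0,0,0,1]
  ]
}}

```text
time: 4.03
tool_pos: [617.2, -57.2, 134.1]
tcp_rot: [179.9, 30.3, -28.1]
ft_force: [-1.0, 0.6, 0.1]
finger_gap: 85.0
grip_force: 0.0
```

>>> {"method": "apply_moves", "body": {
  "deltas": [
    [0,0,0.942,0,0,0,1],
    [0,0,0.942,0,0,0,1],
    [0,0,0.942,0,0,0,1],
    [0,0,0.942,0,0,0,1],
    [0,0,0,0,0,0,1]
  ]
}}

```text
time: 4.65
tool_pos: [567.0, -29.1, 39.8]
tcp_rot: [180.0, 30.0, -27.9]
ft_force: [-0.9, -1.2, 0.4]
finger_gap: 85.1
grip_force: 0.0
```

Run:
```python
from h import *
st();I=snapshot('side');cv2.imwrite('pics/s2.png',cv2.resize(I[180:320,220:400,::-1],None,fx=3,fy=3))
```

```text
t 4.7 p [567.  -29.1  39.8] r [180.   30.  -27.9] q [-13.1  39.9  67.8   7.5 101.3 104.4] F [-0.9 -1.2  0.4] gap 85.1 g 0.0
```

View pics/s2.png

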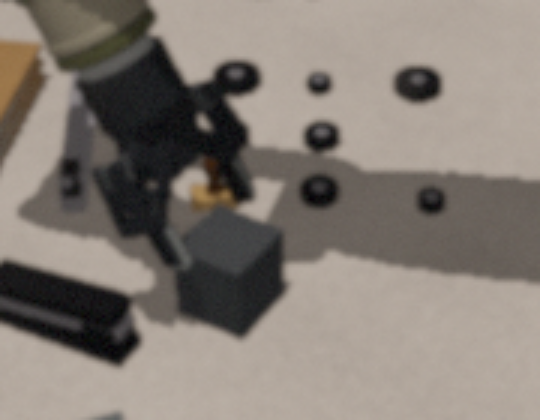

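Run:
```python
from h import *
M=now()
for d in([0,0,14],[0,50,14],[0,-50,14],[0,0,-50]):
    P=(M@np.r_[d,1])[:3];p=proj('side',P);print(d,P,p,(p-[220,180])*3)
```

```text
[0, 0, 14] [562.39859644 -26.35194739  29.12343301] [299.66152742 272.20937347] [238.98458227 276.6281204 ]
[0, 50, 14] [538.97728368 -70.52707719  29.11949722] [310.58995777 260.36697676] [271.76987331 241.10093028]
[0, -50, 14] [585.8199092   17.82318241  29.12736879] [288.12459414 284.71116341] [204.37378243 314.13349024]
[0, 0, -50] [590.55359361 -41.28445434  84.62403094] [287.33979813 250.35465782] [202.01939439 211.06397346]
```

Run:
```python
from h import *
a=cv2.imread('pics/side0.png').astype(int);I=snapshot('side')[:,:,::-1].astype(int)
np.set_printoptions(linewidth=250)
print((I-a)[256:292:2,272:320:2].sum(2)//3); print(I[256:292:2,272:320:2].max(2))
```

```text
[[-133 -102  -67  -73  -63  -52  -19    2    2    7    4    6    2    1    5    4    1    3    4   -7  -24  -56  -65  -61]
 [-141 -116  -76  -68  -64  -21    5    4    6    3    1    5    3    2    8    4    5    7    3    5    0  -48  -63  -66]
 [-144 -132  -96  -49  -26    0    6    1    4    3    4    3    8    5    5    7    6    4    4    4    1  -50  -64  -64]
 [-128 -141 -107   -5   27    4    4    4    3    6    1    1    2    5    6    3    8    5    2    3   -2  -55  -64  -64]
 [-108 -135 -120  -21   44   24    5    2    2    9   11    3    4    2    6    1    3    3    1    4    0  -47  -64  -65]
 [ -79 -120 -129  -46   41   43    5    6    3    4    4    7   -1    7    5   10    1    0    3    0    1  -40  -54  -54]
 [ -66  -83  -91  -30   27   22    1    2    1    3    3    6    1    4    3    0    1    7    0    4    2    0    1   -1]
 [ -59  -64  -63  -36    1    0    3    1   -1    4    2    1    4    4    0   -1    7    1    1    3    2    9    9    8]
 [ -53  -62  -62  -41   -2   -2    0   -1    6    5   12    6   -1    6    2    9    2    0    6    3    2    5    7
[... 2197 characters left out ...]
7 178]
 [103 102 109 107  46  36  36  39  40  47  45  39  41  46  38  33  36  37  36  32  54 122 172 178]
 [102 103 106 106  49  37  39  38  41  42  46  41  42  42  40  34  35  35  36  55 120 169 177 177]
 [103 100 103  87  47  33  35  39  41  45  43  40  44  42  43  37  37  30  45 116 170 178 175 175]
 [103 107 101  96  72  51  40  36  44  40  41  45  41  43  38  32  37  44 113 167 178 176 174 175]
 [114 106 106 131 132 105  90  78  52  45  40  39  46  43  39  39  42 110 164 175 175 176 178 177]
 [167 151 147 171 176 160 159 161 142 107  71  48  43  39  40  40  99 162 177 177 177 177 176 177]
 [179 180 178 179 178 179 179 181 180 172 159 128  85  51  42  87 160 178 179 177 178 177 176 176]]
```

>>> {"method": "apply_moves", "body": {
  "deltas": [
    [0,0,0.35,0,0,0,1],
    [0,0,0,0,0,0,0.6],
    [0,0,0,0,0,0,0.6],
    [0,0,0,0,0,0,0.6],
    [0,0,0,0,0,0,0.6],
    [0,0,0,0,0,0,0.6]
  ],
  "grip_force": 50
}}

```text
time: 5.5
tool_pos: [565.0, -27.5, 31.4]
tcp_rot: [-180.0, 29.8, -28.0]
ft_force: [3.2, -1.6, 2.9]
finger_gap: 63.2
grip_force: 55.1
```

Run:
```python
from h import *
st()
a=cv2.imread('pics/side0.png');I=snapshot('side')[:,:,::-1]
m=cv2.resize(np.hstack([a[230:310,250:350],I[230:310,250:350]]),None,fx=4,fy=4,interpolation=cv2.INTER_CUBIC)
cv2.imwrite('pics/s3.png',cv2.convertScaleAbs(m,alpha=1.8))
```

```text
t 5.5 p [565.  -27.5  31.4] r [-180.    29.8  -28. ] q [-13.   40.   68.6   7.5 100.3 104.4] F [ 3.2 -1.6  2.9] gap 63.2 g 55.1198972761631
```

View pics/s3.png

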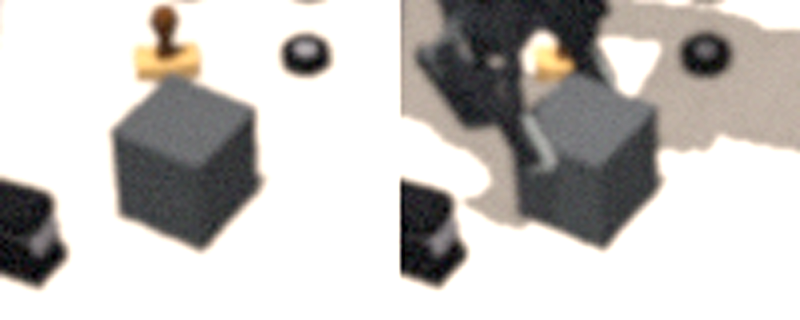

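The fingers grip the pot: gap 63 mm, fingertip halfway down its near face. Next I lift it and turn it mouth-outward.

Run:
```python
from h import *
A=now();B=A.copy();B[2,3]+=70
plan(A,B);C=plan(B,T([500,0,110],down(-28,48)));plan(C,T([500,0,36],down(-28,48)))
```

```text
3 rows of [-0.387, -0.0, -0.675, -0.0, 0.0, -0.0]
18 rows of [-0.138, 0.012, -0.034, -0.0, 0.943, 0.0]
3 rows of [-0.611, 0.0, 0.55, -0.0, -0.0, 0.0]
```

>>> {"method": "apply_moves", "body": {
  "deltas": [
    [-0.387,0,-0.675,0,0,0,0.6],
    [-0.387,0,-0.675,0,0,0,0.6],
    [-0.387,0,-0.675,0,0,0,0.6],
    [-0.138,0.012,-0.034,0,0.943,0,0.6],
    [-0.138,0.012,-0.034,0,0.943,0,0.6],
    [-0.138,0.012,-0.034,0,0.943,0,0.6],
    [-0.138,0.012,-0.034,0,0.943,0,0.6],
    [-0.138,0.012,-0.034,0,0.943,0,0.6]
  ]
}}

```text
time: 6.55
tool_pos: [548.9, -20.7, 115.3]
tcp_rot: [-180.0, 8.0, -28.0]
ft_force: [-0.3, -0.6, -0.2]
finger_gap: 63.1
grip_force: 54.8
```

>>> {"method": "apply_moves", "body": {
  "deltas": [
    [-0.138,0.012,-0.034,0,0.943,0,0.6],
    [-0.138,0.012,-0.034,0,0.943,0,0.6],
    [-0.138,0.012,-0.034,0,0.943,0,0.6],
    [-0.138,0.012,-0.034,0,0.943,0,0.6],
    [-0.138,0.012,-0.034,0,0.943,0,0.6],
    [-0.138,0.012,-0.034,0,0.943,0,0.6],
    [-0.138,0.012,-0.034,0,0.943,0,0.6],
    [-0.138,0.012,-0.034,0,0.943,0,0.6]
  ]
}}

```text
time: 7.55
tool_pos: [517.8, -7.6, 119.1]
tcp_rot: [-179.9, -26.5, -28.0]
ft_force: [0.4, 0.2, -1.2]
finger_gap: 62.9
grip_force: 54.8
```

>>> {"method": "apply_moves", "body": {
  "deltas": [
    [-0.138,0.012,-0.034,0,0.943,0,0.6],
    [-0.138,0.012,-0.034,0,0.943,0,0.6],
    [-0.138,0.012,-0.034,0,0.943,0,0.6],
    [-0.138,0.012,-0.034,0,0.943,0,0.6],
    [-0.138,0.012,-0.034,0,0.943,0,0.6],
    [0,0,0,0,0,0,0.6],
    [0,0,0,0,0,0,0.6]
  ]
}}

```text
time: 8.43
tool_pos: [517.4, -11.8, 129.4]
tcp_rot: [179.7, -45.3, -26.9]
ft_force: [-0.1, 0.1, -1.7]
finger_gap: 63.0
grip_force: 55.8
```

Run:
```python
from h import *
st();A=now();plan(A,T([500,0,36],down(-28,48)))
I=snapshot('side');cv2.imwrite('pics/s4.png',cv2.convertScaleAbs(cv2.resize(I[150:330,250:450,::-1],None,fx=3,fy=3),alpha=1.5))
```

```text
t 8.4 p [517.4 -11.8 129.4] r [179.7 -45.3 -26.9] q [ 12.7 -37.  143.1 -41.   44.2 152.3] F [-0.1  0.1 -1.7] gap 63.0 g 55.846568048000336
4 rows of [-0.683, -0.023, 0.412, -0.025, 0.147, 0.04]
```

View pics/s4.png

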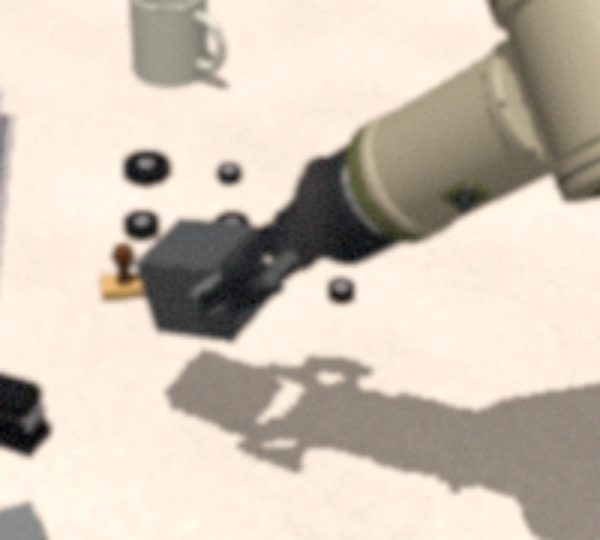

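Run:
```python
from h import *
A=now();B=plan(A,T([590,-35,120],down(-8,48)));plan(B,T([590,-35,36],down(-8,48)))
```

```text
5 rows of [0.308, -0.016, 0.412, 0.614, 0.119, -0.566]
3 rows of [-0.694, 0.0, 0.625, 0.0, 0.0, 0.0]
```

>>> {"method": "apply_moves", "body": {
  "deltas": [
    [0.308,-0.016,0.412,0.614,0.119,-0.566,0.6],
    [0.308,-0.016,0.412,0.614,0.119,-0.566,0.6],
    [0.308,-0.016,0.412,0.614,0.119,-0.566,0.6],
    [0.308,-0.016,0.412,0.614,0.119,-0.566,0.6],
    [0.308,-0.016,0.412,0.614,0.119,-0.566,0.6],
    [0,0,0,0,0,0,0.6]
  ]
}}

```text
time: 9.22
tool_pos: [594.1, -33.4, 120.9]
tcp_rot: [180.0, -47.5, -8.6]
ft_force: [-0.2, 0.5, -2.3]
finger_gap: 63.0
grip_force: 55.8
```

Run:
```python
from h import *
st();plan(now(),T([590,-35,38],down(-8,48)))
```

```text
t 9.2 p [594.1 -33.4 120.9] r [180.  -47.5  -8.6] q [ -7.7 -30.2 141.2  -1.8  21.4  92.2] F [-0.2  0.5 -2.3] gap 63.0 g 55.824194848537445
3 rows of [-0.71, 0.024, 0.588, 0.033, 0.033, -0.027]
```

>>> {"method": "apply_moves", "body": {
  "deltas": [
    [-0.7,0,0.6,0,0,0,0.6],
    [-0.7,0,0.6,0,0,0,0.6],
    [-0.65,0,0.58,0,0,0,0.6],
    [0,0,0,0,0,0,0.6]
  ]
}}

```text
time: 9.72
tool_pos: [589.7, -30.9, 36.4]
tcp_rot: [179.9, -47.2, -8.4]
ft_force: [-0.5, 0.5, -2.0]
finger_gap: 63.3
grip_force: 55.8
```

Run:
```python
from h import *
st()
I=snapshot('side');cv2.imwrite('pics/s5.png',I[:,:,::-1])
s=cv2.imread('pics/s5.png')
g=s[235:305:2,262:330:2].max(2)
for r in g: print(''.join('#' if v<55 else '+' if v<85 else '.' if v<130 else ' ' for v in r))
```

```text
t 9.7 p [589.7 -30.9  36.4] r [179.9 -47.2  -8.4] q [ -7.5 -17.  142.7  -5.7   7.1  96.2] F [-0.5  0.5 -2. ] gap 63.3 g 55.82174867391586
             +++.          +######
             .##         .##.+####
              ++         .########
              ##.        .########
             .++.       +#########
              ..       .##########
            ........  .+##########
          ..+++++++++#############
       .++++++++++++##############
       +++++++++++++##############
      .++++++++++++######+########
      +++++++++++++###+##..+#####+
     .+++++++++++++######. .##+++ 
     .++++++++++++#####++######+..
    .+++++++++++++#####..#####++..
    .+++++++++####++###########+. 
    +###########++.+############  
    .##########++++############.  
     +########+.+###########++....
     .########++##########+. .....
     .##################+.   .....
      +###############+.     .....
+     .###############.      .....
#      ##############+.     ......
#      +#############+.     ......
+.     .+##++#+++++++..   ........
+.       .........................
++              ..............  ..
##.                  ......     ..
##+                    ....  .....
##.                    ...........
#.                         .......
.
```

>>> {"method": "apply_moves", "body": {
  "deltas": [
    [-0.1,0,0.09,0,0,0,0.6],
    [0,0,0,0,0,0,0.6],
    [0,0,0,0,0,0,1],
    [0,0,0,0,0,0,1],
    [0,0,0,0,0,0,1],
    [0,0,0,0,0,0,1]
  ]
}}

```text
time: 10.52
tool_pos: [592.8, -31.8, 36.8]
tcp_rot: [179.8, -47.7, -8.3]
ft_force: [-0.5, -0.0, 0.3]
finger_gap: 85.6
grip_force: 0.0
```

>>> {"method": "apply_moves", "body": {
  "deltas": [
    [0,0,-0.9,0,0,0,1],
    [0,0,-0.9,0,0,0,1],
    [0,0,-0.9,0,0,0,1],
    [0,0,-0.9,0,0,0,1],
    [0,0,-0.9,0,0,0,1],
    [0,0,0,0,0,0,1]
  ]
}}

```text
time: 11.28
tool_pos: [561.9, -11.6, 140.0]
tcp_rot: [179.1, -45.2, -8.3]
ft_force: [-0.0, 0.3, 0.2]
finger_gap: 85.3
grip_force: 0.0
```

Run:
```python
from h import *
st()
I=snapshot('side');J=snapshot('top');cv2.imwrite('pics/s6.png',I[:,:,::-1]);cv2.imwrite('pics/t6.png',J[:,:,::-1])
o=np.hstack([cv2.resize(J[150:300,240:440,::-1],None,fx=2,fy=2),cv2.resize(I[200:350,220:420,::-1],None,fx=2,fy=2)])
cv2.imwrite('pics/o6.png',cv2.convertScaleAbs(o,alpha=1.6))
```

```text
t 11.3 p [561.9 -11.6 140. ] r [179.1 -45.2  -8.3] q [ -3.4 -39.  143.   -8.4  31.3 100.7] F [-0.   0.3  0.2] gap 85.3 g 0.0
```

View pics/o6.png

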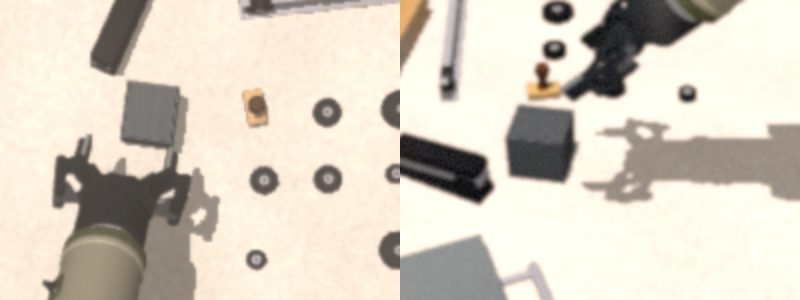

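Run:
```python
from h import *
np.set_printoptions(precision=1,suppress=True)
t=np.array([(130,80),(180,87),(174,147),(122,138)])/2+[240,150]
pc=np.array([plane('top',p,62) for p in t]);e=np.roll(pc,-1,0)-pc;print(pc.mean(0),np.linalg.norm(e,axis=1),np.degrees(np.arctan2(e[:,1],e[:,0]))%90)
J=cv2.imread('pics/t6.png');x0,y0=298,186
m=(J[y0:226,x0:334].max(2)<82).astype(np.uint8)
c=max(cv2.findContours(m,0,2)[0],key=cv2.contourArea);r=cv2.minAreaRect(c);ctr=np.array(r[0])+[x0,y0];print(r,ctr,plane('top',ctr,62))
# side view: top face corners
print('side top face',[ (plane('side',np.array(p)/2+[220,200]-[200,0],62)) for p in[(522,105),(575,112),(570,145),(509,135)]])
print(tri(t.mean(0),np.array([544,124])/2+[20,200]))
R=down(-8,-30);z=R.as_matrix()[:,2];c=np.array([584,-30,34.])
A=now();B=plan(A,T(c-z*100,R));plan(B,T(c+z*8,R))
```

```text
[584.  -29.2  62. ] [60.9 72.9 63.5 70.8] [81.6 83.9 79.8 81.9]
((16.99126434326172, 21.565500259399414), (26.30057716369629, 30.463733673095703), 7.594643592834473) [315.  207.6] [581.4 -27.3  62. ]
side top face [array([609.2, -59.6,  62. ]), array([544. , -48.6,  62. ]), array([545.5,  10. ,  62. ]), array([618.3,  -4.9,  62. ])]
(array([582. , -29.2,  59. ]), np.float64(4.585304817218166))
17 rows of [0.152, 0.028, 0.06, 0.011, -0.961, -0.012]
4 rows of [0.0, -0.0, 0.9, -0.0, -0.0, 0.0]
```

>>> {"method": "apply_moves", "body": {
  "deltas": [
    [0.152,0.028,0.06,0.011,-0.961,-0.012,1],
    [0.152,0.028,0.06,0.011,-0.961,-0.012,1],
    [0.152,0.028,0.06,0.011,-0.961,-0.012,1],
    [0.152,0.028,0.06,0.011,-0.961,-0.012,1],
    [0.152,0.028,0.06,0.011,-0.961,-0.012,1],
    [0.152,0.028,0.06,0.011,-0.961,-0.012,1],
    [0.152,0.028,0.06,0.011,-0.961,-0.012,1],
    [0.152,0.028,0.06,0.011,-0.961,-0.012,1]
  ]
}}

```text
time: 12.38
tool_pos: [596.9, -24.6, 139.7]
tcp_rot: [179.5, -9.3, -8.3]
ft_force: [0.3, 0.8, 0.1]
finger_gap: 85.6
grip_force: 0.0
```

>>> {"method": "apply_moves", "body": {
  "deltas": [
    [0.152,0.028,0.06,0.011,-0.961,-0.012,1],
    [0.152,0.028,0.06,0.011,-0.961,-0.012,1],
    [0.152,0.028,0.06,0.011,-0.961,-0.012,1],
    [0.152,0.028,0.06,0.011,-0.961,-0.012,1],
    [0.152,0.028,0.06,0.011,-0.961,-0.012,1],
    [0.152,0.028,0.06,0.011,-0.961,-0.012,1],
    [0.152,0.028,0.06,0.011,-0.961,-0.012,1],
    [0.152,0.028,0.06,0.011,-0.961,-0.012,1]
  ]
}}

```text
time: 13.38
tool_pos: [629.8, -36.3, 121.4]
tcp_rot: [179.9, 25.9, -8.1]
ft_force: [0.3, -0.0, -0.3]
finger_gap: 85.5
grip_force: 0.0
```

>>> {"method": "apply_moves", "body": {
  "deltas": [
    [0.152,0.028,0.06,0.011,-0.961,-0.012,1],
    [0,0,0,0,0,0,1]
  ]
}}

```text
time: 13.62
tool_pos: [631.8, -37.5, 114.0]
tcp_rot: [180.0, 30.5, -8.0]
ft_force: [-0.1, -0.1, -0.5]
finger_gap: 85.3
grip_force: 0.0
```

Run:
```python
from h import *
st()
R=down(-8,-30);z=R.as_matrix()[:,2];c=np.array([583,-29,34.])
plan(now(),T(c+z*8,R))
```

```text
t 13.6 p [631.8 -37.5 114. ] r [180.   30.5  -8. ] q [ -8.   49.6  45.6   0.  115.3  90. ] F [-0.1 -0.1 -0.5] gap 85.3 g 0.0
4 rows of [-0.019, -0.014, 0.85, -0.001, 0.028, -0.002]
```

>>> {"method": "apply_moves", "body": {
  "deltas": [
    [-0.019,-0.014,0.85,0,0.028,0,1],
    [-0.019,-0.014,0.85,0,0.028,0,1],
    [-0.019,-0.014,0.85,0,0.028,0,1],
    [-0.019,-0.014,0.85,0,0.028,0,1],
    [0,0,0,0,0,0,0.6],
    [0,0,0,0,0,0,0.6],
    [0,0,0,0,0,0,0.6],
    [0,0,0,0,0,0,0.6]
  ],
  "grip_force": 50
}}

```text
time: 14.62
tool_pos: [582.3, -28.3, 34.2]
tcp_rot: [-180.0, 29.4, -8.0]
ft_force: [-0.1, 0.2, -2.0]
finger_gap: 62.3
grip_force: 55.5
```

Run:
```python
from h import *
st()
A=now();B=A.copy();B[2,3]+=65
plan(A,B);C=plan(B,T([615,-60,95],down(-10,50)));plan(C,T([615,-60,40],down(-10,50)))
```

```text
t 14.6 p [582.3 -28.3  34.2] r [-180.    29.4   -8. ] q [ -7.9  43.9  62.4   0.1 103.1  90.1] F [-0.1  0.2 -2. ] gap 62.3 g 55.51625847816467
3 rows of [-0.355, -0.0, -0.629, -0.0, -0.0, 0.0]
18 rows of [0.073, 0.048, 0.019, -0.005, 0.962, 0.026]
2 rows of [-0.702, -0.0, 0.589, 0.0, -0.0, -0.0]
```

>>> {"method": "apply_moves", "body": {
  "deltas": [
    [-0.355,0,-0.629,0,0,0,0.6],
    [-0.355,0,-0.629,0,0,0,0.6],
    [-0.355,0,-0.629,0,0,0,0.6],
    [0.073,0.048,0.019,0,0.962,0.026,0.6],
    [0.073,0.048,0.019,0,0.962,0.026,0.6],
    [0.073,0.048,0.019,0,0.962,0.026,0.6],
    [0.073,0.048,0.019,0,0.962,0.026,0.6],
    [0.073,0.048,0.019,0,0.962,0.026,0.6]
  ]
}}

```text
time: 15.62
tool_pos: [590.3, -36.8, 94.2]
tcp_rot: [179.8, 7.2, -8.6]
ft_force: [-0.9, -0.2, -1.6]
finger_gap: 62.3
grip_force: 55.6
```

>>> {"method": "apply_moves", "body": {
  "deltas": [
    [0.073,0.048,0.019,0,0.962,0.026,0.6],
    [0.073,0.048,0.019,0,0.962,0.026,0.6],
    [0.073,0.048,0.019,0,0.962,0.026,0.6],
    [0.073,0.048,0.019,0,0.962,0.026,0.6],
    [0.073,0.048,0.019,0,0.962,0.026,0.6],
    [0.073,0.048,0.019,0,0.962,0.026,0.6],
    [0.073,0.048,0.019,0,0.962,0.026,0.6],
    [0.073,0.048,0.019,0,0.962,0.026,0.6]
  ]
}}

```text
time: 16.62
tool_pos: [605.8, -50.9, 92.2]
tcp_rot: [180.0, -28.1, -9.5]
ft_force: [-0.0, -0.7, -0.5]
finger_gap: 62.1
grip_force: 55.6
```

>>> {"method": "apply_moves", "body": {
  "deltas": [
    [0.073,0.048,0.019,0,0.962,0.026,0.6],
    [0.073,0.048,0.019,0,0.962,0.026,0.6],
    [0.073,0.048,0.019,0,0.962,0.026,0.6],
    [0.073,0.048,0.019,0,0.962,0.026,0.6],
    [0.073,0.048,0.019,0,0.962,0.026,0.6],
    [0,0,0,0,0,0,0.6]
  ]
}}

```text
time: 17.38
tool_pos: [613.0, -59.4, 93.3]
tcp_rot: [-179.4, -49.7, -10.4]
ft_force: [-0.1, 0.2, -0.9]
finger_gap: 62.4
grip_force: 55.6
```

Run:
```python
from h import *
st()
I=snapshot('side');cv2.imwrite('pics/s7.png',cv2.convertScaleAbs(cv2.resize(I[180:330,220:420,::-1],None,fx=2,fy=2),alpha=1.6))
plan(now(),T([615,-60,42],down(-10,52)))
```

```text
t 17.4 p [613.  -59.4  93.3] r [-179.4  -49.7  -10.4] q [-10.9 -21.9 140.4   4.7  11.8  85. ] F [-0.1  0.2 -0.9] gap 62.4 g 55.5863481760025
2 rows of [-0.662, 0.009, 0.573, -0.029, 0.242, -0.027]
```

View pics/s7.png

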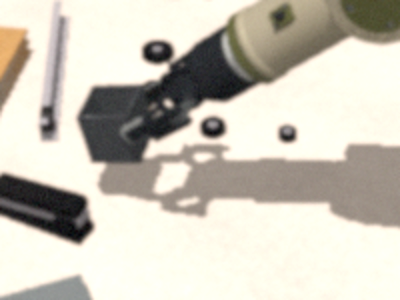

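>>> {"method": "apply_moves", "body": {
  "deltas": [
    [-0.66,0,0.57,0,0,0,0.6],
    [-0.66,0,0.57,0,0,0,0.6],
    [0,0,0,0,0,0,0.6],
    [0,0,0,0,0,0,0.6]
  ]
}}

```text
time: 17.92
tool_pos: [616.3, -59.4, 43.8]
tcp_rot: [-179.4, -49.9, -10.4]
ft_force: [-0.9, 0.4, -1.0]
finger_gap: 62.4
grip_force: 55.6
```

Run:
```python
from h import *
st()
```

```text
t 17.9 p [616.3 -59.4  43.8] r [-179.4  -49.9  -10.4] q [-10.8 -12.3 140.   21.6   2.6  68.1] F [-0.9  0.4 -1. ] gap 62.4 g 55.63473165035248
```

>>> {"method": "apply_moves", "body": {
  "deltas": [
    [-0.05,0,0.04,0,0,0,0.6],
    [0,0,0,0,0,0,0.8],
    [0,0,0,0,0,0,0.9],
    [0,0,0,0,0,0,1],
    [0,0,0,0,0,0,1],
    [0,0,0,0,0,0,1]
  ]
}}

```text
time: 18.68
tool_pos: [614.9, -59.4, 40.1]
tcp_rot: [-179.5, -49.9, -10.4]
ft_force: [-0.4, -0.9, -1.0]
finger_gap: 85.3
grip_force: 0.0
```

>>> {"method": "apply_moves", "body": {
  "deltas": [
    [0,0,-0.6,0,0,0,1],
    [0,0,-0.6,0,0,0,1],
    [0,0,-0.8,0,0,0,1],
    [0,0,-0.8,0,0,0,1],
    [0,0,-0.9,0,0,0,1],
    [0,0,0,0,0,0,1]
  ]
}}

```text
time: 19.42
tool_pos: [585.2, -45.1, 119.1]
tcp_rot: [-180.0, -48.1, -10.3]
ft_force: [0.2, -1.1, -0.2]
finger_gap: 85.3
grip_force: 0.0
```

Run:
```python
from h import *
st()
I=snapshot('side');J=snapshot('top');cv2.imwrite('pics/s8.png',I[:,:,::-1]);cv2.imwrite('pics/t8.png',J[:,:,::-1])
o=np.hstack([cv2.resize(J[150:300,260:460,::-1],None,fx=2,fy=2),cv2.resize(I[180:330,220:420,::-1],None,fx=2,fy=2)])
cv2.imwrite('pics/o8.png',cv2.convertScaleAbs(o,alpha=1.8))
```

```text
t 19.4 p [585.2 -45.1 119.1] r [-180.   -48.1  -10.3] q [ -8.6 -32.2 143.   -3.6  21.2  94.5] F [ 0.2 -1.1 -0.2] gap 85.3 g 0.0
```

View pics/o8.png

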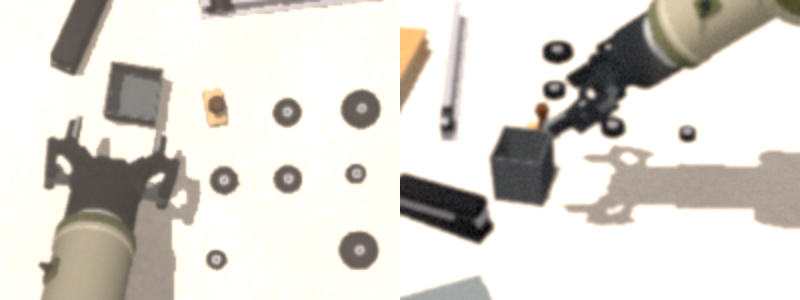

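The pot stands mouth-up at about crop (134,93) in the top view, and the rollers and stamp haven't moved. Next I measure the pot and re-check the rollers.

Run:
```python
from h import *
np.set_printoptions(precision=1,suppress=True)
t=np.array([(111,62),(162,68),(157,125),(105,120)])/2+[260,150]
pc=np.array([plane('top',p,70) for p in t]);e=np.roll(pc,-1,0)-pc;print(pc.mean(0),np.linalg.norm(e,axis=1),np.degrees(np.arctan2(e[:,1],e[:,0]))%90)
print(tri(t.mean(0),np.array([526,148])/2+[20,180]))
I=cv2.imread('pics/t8.png')
for c,a,w in blobs(I,355,190,470,300,80):print(c,a,plane('top',c,7)[:2])
A=now();B=plan(A,T([505,-167,95],down(0)));plan(B,T([505,-167,15],down(0)))
```

```text
[606.1 -56.1  70. ] [61.6 68.9 62.6 70.2] [82.8 84.6 84.1 83.8]
(array([605.7, -56.2,  60.3]), np.float64(3.1467779188231333))
[440.  204.1] 275 [ 593.7 -338.2]
[368.3 202.2] 54 [ 599.8 -159.4]
[403.1 205.9] 139 [ 589.8 -246. ]
[403.5 239.1] 138 [ 506.9 -246.2]
[437.5 236.4] 68 [ 513.2 -330.8]
[371.7 239.9] 135 [ 505.5 -167. ]
[439.  274.6] 275 [ 418.1 -333.1]
[367.8 279.2] 65 [ 407.7 -156.5]
11 rows of [-0.217, 0.39, -0.028, 0.085, -0.946, -0.193]
3 rows of [0.0, 0.0, 0.889, 0.0, 0.0, 0.0]
```

>>> {"method": "apply_moves", "body": {
  "deltas": [
    [-0.217,0.39,-0.028,0.085,-0.946,-0.193,0.6],
    [-0.217,0.39,-0.028,0.085,-0.946,-0.193,0.6],
    [-0.217,0.39,-0.028,0.085,-0.946,-0.193,0.6],
    [-0.217,0.39,-0.028,0.085,-0.946,-0.193,0.6],
    [-0.217,0.39,-0.028,0.085,-0.946,-0.193,0.6],
    [-0.217,0.39,-0.028,0.085,-0.946,-0.193,0.6],
    [-0.217,0.39,-0.028,0.085,-0.946,-0.193,0.6],
    [-0.217,0.39,-0.028,0.085,-0.946,-0.193,0.6]
  ]
}}

```text
time: 20.52
tool_pos: [524.9, -132.9, 93.1]
tcp_rot: [179.2, -12.7, -2.6]
ft_force: [0.6, 0.3, 0.6]
finger_gap: 51.2
grip_force: 0.0
```

>>> {"method": "apply_moves", "body": {
  "deltas": [
    [-0.217,0.39,-0.028,0.085,-0.946,-0.193,0.6],
    [-0.217,0.39,-0.028,0.085,-0.946,-0.193,0.6],
    [-0.217,0.39,-0.028,0.085,-0.946,-0.193,0.6],
    [0,0,0,0,0,0,0.6]
  ]
}}

```text
time: 21.02
tool_pos: [505.0, -167.4, 93.1]
tcp_rot: [-179.9, 0.2, -0.1]
ft_force: [0.6, -0.1, -0.2]
finger_gap: 51.0
grip_force: 0.0
```

Run:
```python
from h import *
st();np.set_printoptions(precision=1,suppress=True)
A=now();B=plan(A,T([505.5,-167,50],down(0)));plan(B,T([505.5,-167,15],down(0)),maxmm=18)
J=snapshot('top');cv2.imwrite('pics/t9.png',J[:,:,::-1]);I=cv2.imread('pics/t9.png')
x0,y0=300,170
print(I[y0:y0+50:1,x0+6:x0+50].max(2)[::3,::2])
h=cv2.resize(I[175:220,300:350],None,fx=12,fy=12,interpolation=cv2.INTER_CUBIC);cv2.imwrite('pics/p9.png',cv2.convertScaleAbs(h,alpha=2))
```

```text
t 21.0 p [ 505.  -167.4   93.1] r [-179.9    0.2   -0.1] q [-23.9   2.2 103.4  -0.   74.5  66.2] F [ 0.6 -0.1 -0.2] gap 51.0 g 0.0
2 rows of [0.01, -0.007, 0.718, -0.007, 0.017, -0.006]
2 rows of [0.0, 0.0, 0.583, 0.0, 0.0, 0.0]
[[ 94 117 164 164 162 157 161 158 161 162 162 161 161 161 160 161 164 161
  160 165 162 159]
 [ 97 153 158 157 159 156 159 160 157 160 161 159 160 160 159 163 163 165
  163 160 159 161]
 [148 159 164 156 160 157 161 161 158 159 161 163 164 162 162 163 162 163
  161 160 160 159]
 [164 160 164 166 163 155 163 158 161 158 159 164 163 161 162 160 160 165
  166 162 165 164]
 [161 161 162 159 153  64  53  59  75  84  92 118 140 150 153 149 158 162
  162 160 161 158]
 [161 160 161 163 136  59  52  52  51  51  49  50  49  51  52  53  56  66
  146 163 161 160]
 [164 164 160 160 109  52  55  55  72  75  66  61  60  54  52  52  51  75
  143 161 159 161]
 [163 163 161 159  91  52  55  57  77  77  79  77  78  77  78  76  75  71
   93  95 123 160]
 [161 162 163 154  68  55  55  58  78  77  79  77  78  77  77  77  76  82
   93  92 147 160]
 [166 164 157 134  62  58  55  73  78  78  78  78  78  77  78  78  69  88
   95 100 153 159]
 [159 161 163 114  58  55  55  73  78  79  78  78  78  76  77  78  79  91
   93 114 156 159]
 [166 165 159  94  54  56  55  73  77  79  78  78  77  77  76  76  69  92
   92 146 157 162]
 [160 158 157  80  73  62  60  76  75  77  77  78  76  76  77  78  75  94
   94 148 159 158]
 [160 162 157 124  74  59  54  52  52  53  53  55  61  71  70  65  88  95
   93 148 156 157]
 [160 158 161 163 162 156 126 114 115 114 112 104  74  69  60  56  88  94
  102 160 159 159]
 [163 162 164 163 163 160 162 161 162 161 161 161 157 159 157 154 151 114
  118 161 157 161]
 [163 162 160 158 161 159 163 162 161 160 163 163 160 159 155 159 161 158
  162 158 159 159]]
```

View pics/p9.png

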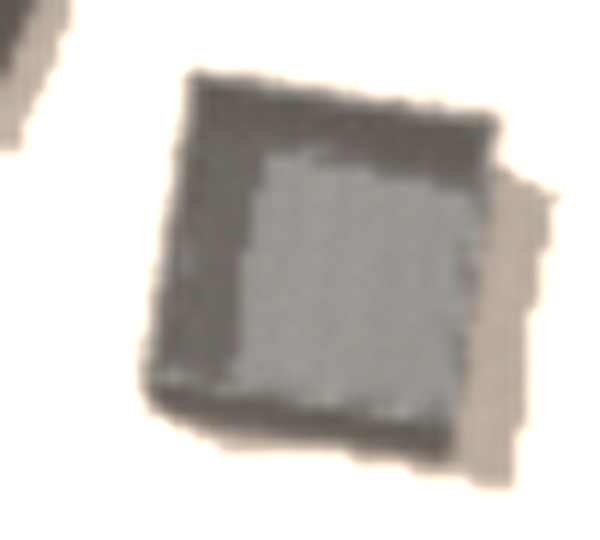

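The view shows the pot upright and empty, with rim corners at (192,78), (495,118), (455,418) and (150,380). Its centre is therefore about (608,-56) mm. Next is the first roller.

>>> {"method": "apply_moves", "body": {
  "deltas": [
    [0.01,0,0.718,0,0,0,0.6],
    [0,0,0.718,0,0,0,0.6],
    [0,0,0.58,0,0,0,0.6],
    [0,0,0.58,0,0,0,0.6],
    [0,0,0,0,0,0,0.6],
    [0,0,0,0,0,0,0.3],
    [0,0,0,0,0,0,0.3],
    [0,0,0,0,0,0,0.3]
  ],
  "grip_force": 40
}}

```text
time: 22.08
tool_pos: [505.9, -167.3, 18.1]
tcp_rot: [180.0, -0.0, -0.0]
ft_force: [-0.3, -0.9, -1.0]
finger_gap: 26.0
grip_force: 0.0
```

>>> {"method": "apply_moves", "body": {
  "deltas": [
    [0,0,0,0,0,0,0.3],
    [0,0,-0.8,0,0,0,0.3],
    [0,0,-0.8,0,0,0,0.3],
    [0,0,-0.8,0,0,0,0.3],
    [0,0,-0.8,0,0,0,0.3],
    [0,0,0,0,0,0,0.3]
  ]
}}

```text
time: 22.82
tool_pos: [507.1, -167.7, 115.9]
tcp_rot: [179.9, -0.2, -0.0]
ft_force: [-0.0, 0.1, 0.2]
finger_gap: 25.4
grip_force: 0.0
```

Run:
```python
from h import *
st();A=now();B=plan(A,T([608.5,-56,112],down(-8)));plan(B,T([608.5,-56,90],down(-8)))
```

```text
t 22.8 p [ 507.1 -167.7  115.9] r [179.9  -0.2  -0. ] q [-23.8   0.8 102.4  -0.   76.6  66.2] F [-0.   0.1  0.2] gap 25.4 g 0.0
6 rows of [0.527, -0.653, 0.022, 0.004, -0.008, 0.29]
1 rows of [-0.0, -0.0, 0.733, 0.0, 0.0, 0.0]
```

Run:
```python
from h import *
np.set_printoptions(precision=1,suppress=True)
I=snapshot('side')[:,:,::-1]
for c,a,w in blobs(I,310,215,345,255,70):print(c,a,plane('side',c,6)[:2])
a=cv2.imread('pics/side0.png')
print('before',[(c,a_) for c,a_,w in blobs(a,310,215,345,255,70)])
A=now();plan(A,T([505.5,-167,60],down(0)))
```

```text
[327.2 225.4] 101 [ 505.5 -245.1]
[326.7 243. ] 109 [ 503.6 -168.1]
before [(array([326.7, 225.2]), np.int32(74)), (array([326. , 243.4]), np.int32(86))]
2 rows of [-0.011, -0.006, 0.903, 0.007, -0.009, -0.001]
```

>>> {"method": "apply_moves", "body": {
  "deltas": [
    [-0.03,0,0.9,0,0,0,0.6],
    [-0.03,0,0.9,0,0,0,0.6],
    [0,0,0.75,0,0,0,0.6],
    [0,0,0.65,0,0,0,0.6],
    [0,0,0,0,0,0,0.6],
    [0,0,0,0,0,0,0.6]
  ]
}}

```text
time: 23.62
tool_pos: [503.4, -166.9, 17.4]
tcp_rot: [-180.0, 0.1, -0.0]
ft_force: [-0.1, -0.9, 0.0]
finger_gap: 51.3
grip_force: 0.0
```

>>> {"method": "apply_moves", "body": {
  "deltas": [
    [0,0,0.12,0,0,0,0.6],
    [0,0,0,0,0,0,0.6]
  ]
}}

```text
time: 23.88
tool_pos: [503.8, -167.1, 14.1]
tcp_rot: [180.0, -0.0, -0.0]
ft_force: [0.6, -0.9, 0.2]
finger_gap: 51.2
grip_force: 0.0
```

Run:
```python
from h import *
st()
```

```text
t 23.9 p [ 503.8 -167.1   14.1] r [180.  -0.  -0.] q [-23.9   7.7 106.7  -0.   65.6  66.1] F [ 0.6 -0.9  0.2] gap 51.2 g 0.0
```

>>> {"method": "apply_moves", "body": {
  "deltas": [
    [0.03,0,0.1,0,0,0,0.6],
    [0,0,0,0,0,0,0.6]
  ]
}}

```text
time: 24.12
tool_pos: [504.3, -166.9, 10.6]
tcp_rot: [180.0, 0.0, -0.0]
ft_force: [0.3, -0.5, -0.1]
finger_gap: 51.1
grip_force: 0.0
```

>>> {"method": "apply_moves", "body": {
  "deltas": [
    [0,0,0,0,0,0,0.3],
    [0,0,0,0,0,0,0.3],
    [0,0,0,0,0,0,0.3],
    [0,0,0,0,0,0,0.3]
  ]
}}

```text
time: 24.62
tool_pos: [504.4, -167.0, 10.8]
tcp_rot: [180.0, 0.0, -0.0]
ft_force: [0.6, 0.2, 0.4]
finger_gap: 26.0
grip_force: 0.0
```

>>> {"method": "apply_moves", "body": {
  "deltas": [
    [0,0,0,0,0,0,0.6],
    [0,0,0,0,0,0,0.6],
    [0,0,0,0,0,0,0.6],
    [0,0,0.1,0,0,0,0.6],
    [0,0,0.1,0,0,0,0.6],
    [0,0,0,0,0,0,0.6]
  ]
}}

```text
time: 25.38
tool_pos: [504.0, -166.8, 4.2]
tcp_rot: [-180.0, 0.1, -0.0]
ft_force: [-0.3, -0.3, -0.1]
finger_gap: 51.2
grip_force: 0.0
```

Run:
```python
from h import *
st()
I=snapshot('side')[:,:,::-1]
cv2.imwrite('pics/s10.png',cv2.convertScaleAbs(cv2.resize(I[190:270,280:380],None,fx=6,fy=6,interpolation=cv2.INTER_CUBIC),alpha=1.8))
for d in([0,0,14],[0,25,14],[0,-25,14],[0,-25,0]):
    print(d,(proj('side',(now()@np.r_[d,1])[:3])-[280,190])*6)
```

```text
t 25.4 p [ 504.  -166.8    4.2] r [-180.     0.1   -0. ] q [-23.8   8.7 106.8  -0.   64.6  66.2] F [-0.3 -0.3 -0.1] gap 51.2 g 0.0
[0, 0, 14] [279.  346.9]
[0, 25, 14] [281.4 311.5]
[0, -25, 14] [276.5 383.3]
[0, -25, 0] [276.1 358.8]
```

View pics/s10.png

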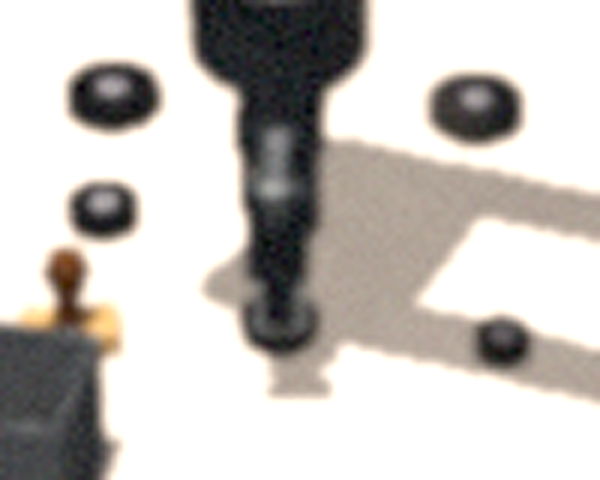

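The near fingertip shows at about crop (280,312), well above the roller at (280,325). The tips are roughly 25 mm shorter than I took them to be, so I'll go deeper while watching the force.

>>> {"method": "apply_moves", "body": {
  "deltas": [
    [0.03,0,0.2,0,0,0,0.6],
    [0,0,0.2,0,0,0,0.6],
    [0,0,0,0,0,0,0.6]
  ]
}}

```text
time: 25.8
tool_pos: [504.5, -166.7, -8.2]
tcp_rot: [-180.0, 0.1, -0.0]
ft_force: [0.4, 0.4, -0.4]
finger_gap: 51.1
grip_force: 0.0
```

>>> {"method": "apply_moves", "body": {
  "deltas": [
    [0,0,0.1,0,0,0,0.6],
    [0,0,0,0,0,0,0.6]
  ]
}}

```text
time: 26.05
tool_pos: [505.1, -167.0, -10.4]
tcp_rot: [180.0, 0.1, -0.0]
ft_force: [-0.7, 0.1, 0.5]
finger_gap: 51.5
grip_force: 0.0
```

>>> {"method": "apply_moves", "body": {
  "deltas": [
    [0,0,0,0,0,0,0.3],
    [0,0,0,0,0,0,0.3],
    [0,0,0,0,0,0,0.3],
    [0,0,0,0,0,0,0.3]
  ]
}}

```text
time: 26.55
tool_pos: [505.6, -167.1, -9.7]
tcp_rot: [180.0, -0.0, -0.0]
ft_force: [-1.4, 0.6, 5.4]
finger_gap: 31.7
grip_force: 39.5
```

>>> {"method": "apply_moves", "body": {
  "deltas": [
    [0,0,-0.3,0,0,0,0.3],
    [0,0,-0.7,0,0,0,0.3],
    [0,0,-0.7,0,0,0,0.3],
    [0,0,0,0,0,0,0.3]
  ]
}}

```text
time: 27.05
tool_pos: [507.0, -167.8, 42.9]
tcp_rot: [179.9, -0.2, -0.0]
ft_force: [0.0, 0.9, -0.4]
finger_gap: 31.5
grip_force: 39.6
```

Run:
```python
from h import *
st()
I=snapshot('side')[:,:,::-1]
cv2.imwrite('pics/s11.png',I)
g=I[205:262,306:350].max(2)
for r in g: print(''.join('#' if v<40 else '+' if v<70 else '.' if v<125 else ' ' for v in r))
```

```text
t 27.1 p [ 507.  -167.8   42.9] r [179.9  -0.2  -0. ] q [-23.8   5.6 105.5  -0.   68.6  66.2] F [ 0.   0.9 -0.4] gap 31.5 g 39.624218344688416
.           ..#++....+###.                  
.           ..#++...+####.                  
.           ..#++...++###.                  
.            .++.....+###.                  
            ..++.....++#+.                  
             .+++...++##+.                  
             .+#+++++###+.                  
             .+##++####+..   .......        
             ..########+. .............     
              .########+....................
              .########+....................
              .########+....................
              .########+....................
              .#########+...................
              .#########+...................
              .#########+...................
              .+#########+..................
              ..+#########+.................
              ..+#####++##+.................
              ..+#####++###+................
             ..++#####++###.................
            
[... 532 characters left out ...]
        ................................
             ...............................
              ..............................
               .............................
                ............................
                ............................
                ............................
                 ..............   ..........
                  ...........         ......
                  ..........               .
                   ........                 
                    .......                 
                    ........                
                   ..........               
                   ..........               
                    .........
```

Run:
```python
from h import *
A=now();B=plan(A,T([507,-168,100],down(0)));C=plan(B,T([608.5,-56,100],down(-8)));D=plan(C,T([608.5,-56,73],down(-8)))
E=plan(T([608.5,-56,100],down(-8)),T([507,-246.3,60],down(0)));plan(E,T([507,-246.3,-9],down(0)),maxmm=24)
```

```text
3 rows of [0.011, 0.008, -0.65, 0.004, -0.005, -0.001]
6 rows of [0.527, -0.654, -0.0, 0.0, -0.0, 0.291]
1 rows of [0.0, -0.0, 0.9, 0.0, 0.0, 0.0]
8 rows of [-0.36, 0.824, 0.167, -0.0, 0.0, -0.218]
3 rows of [0.0, 0.0, 0.767, 0.0, 0.0, 0.0]
```

>>> {"method": "apply_moves", "body": {
  "deltas": [
    [0,0,-0.65,0,0,0,0.3],
    [0,0,-0.65,0,0,0,0.3],
    [0,0,-0.65,0,0,0,0.3],
    [0.527,-0.654,0,0,0,0.291,0.3],
    [0.527,-0.654,0,0,0,0.291,0.3],
    [0.527,-0.654,0,0,0,0.291,0.3],
    [0.527,-0.654,0,0,0,0.291,0.3],
    [0.527,-0.654,0,0,0,0.291,0.3]
  ]
}}

```text
time: 28.1
tool_pos: [589.5, -72.2, 99.8]
tcp_rot: [180.0, 0.0, -6.7]
ft_force: [0.5, -0.1, -0.4]
finger_gap: 31.3
grip_force: 39.7
```

>>> {"method": "apply_moves", "body": {
  "deltas": [
    [0.527,-0.654,0,0,0,0.291,0.3],
    [0,0,0,0,0,0,0.3],
    [0,0,0.9,0,0,0,0.3],
    [0,0,0,0,0,0,0.3]
  ]
}}

```text
time: 28.6
tool_pos: [604.4, -55.2, 70.0]
tcp_rot: [180.0, 0.3, -8.0]
ft_force: [-0.2, 0.3, -0.8]
finger_gap: 31.4
grip_force: 39.7
```

Run:
```python
from h import *
st();plan(now(),T([608.5,-56,73],down(-8)))
for n in('side','top'): cv2.imwrite(f'pics/{n}12.png',snapshot(n)[:,:,::-1])
I=cv2.imread('pics/side12.png')
g=I[215:300:2,262:320].max(2)
for r in g: print(''.join('#' if v<40 else '+' if v<70 else '.' if v<125 else ' ' for v in r))
```

```text
t 28.6 p [604.4 -55.2  70. ] r [180.    0.3  -8. ] q [-10.   14.9  91.9  -0.   73.5  88. ] F [-0.2  0.3 -0.8] gap 31.4 g 39.709959626197815
1 rows of [0.139, 0.006, -0.101, 0.004, 0.069, -0.003]
       .+###################.                             
       .+#++..++###########+.                             
        .++....+###########+.                             
         .....+###########+.   ..+++++..                  
         .....+###########.  .+#+.....##.                 
         ....++###########.. .+##++++###.                 
     ..+.....+###########..   .########+.                 
     .++++.+++###########.     ........                   
     ..###+##############+.....                           
      .+###################++++.                          
       .+##################+++++...        ..             
       ..##################+#+++..........................
        ..#################++++...........................
         ..+++######+++####+#+++..........................
          .+++######+++#####+#+++.........................
         .+#########
[... 874 characters left out ...]
+++#++++###########+##+..                        
     .+++#++#+#+++#############+.                         
+.   ...++++++++++#######++#+++.                          
+.             ........++++++..                           
+.                          .                             
+.                                                        
...                                                       
++..                                                      
###+.                                                     
####.                                                     
##+..                                                     
#..                                                       
.
```

>>> {"method": "apply_moves", "body": {
  "deltas": [
    [0.1,0,0,0,0,0,0.3],
    [0,0,0,0,0,0,0.6],
    [0,0,0,0,0,0,0.6],
    [0,0,0,0,0,0,0.6],
    [0,0,-0.9,0,0,0,0.6],
    [0,0,-0.1,0,0,0,0.6]
  ]
}}

```text
time: 29.45
tool_pos: [611.4, -55.8, 104.4]
tcp_rot: [180.0, -0.2, -8.0]
ft_force: [-0.3, 0.1, -0.3]
finger_gap: 51.3
grip_force: 0.0
```

>>> {"method": "apply_moves", "body": {
  "deltas": [
    [-0.36,0.824,0.167,0,0,-0.218,0.6],
    [-0.36,0.824,0.167,0,0,-0.218,0.6],
    [-0.36,0.824,0.167,0,0,-0.218,0.6],
    [-0.36,0.824,0.167,0,0,-0.218,0.6],
    [-0.36,0.824,0.167,0,0,-0.218,0.6],
    [-0.36,0.824,0.167,0,0,-0.218,0.6],
    [-0.36,0.824,0.167,0,0,-0.218,0.6],
    [-0.36,0.824,0.167,0,0,-0.218,0.6]
  ]
}}

```text
time: 30.45
tool_pos: [507.4, -246.3, 61.3]
tcp_rot: [-180.0, 0.1, 0.0]
ft_force: [-0.3, 0.5, 0.5]
finger_gap: 51.3
grip_force: 0.0
```

Run:
```python
from h import *
np.set_printoptions(precision=1,suppress=True)
for n in('side','top'): cv2.imwrite(f'pics/{n}13.png',snapshot(n)[:,:,::-1])
st();I=cv2.imread('pics/top13.png')
for c,a,w in blobs(I,355,190,470,300,80):print(c,a,plane('top',c,7)[:2])
S=cv2.imread('pics/side13.png')
for c,a,w in blobs(S,285,195,380,255,80):print('s',c,a,plane('side',c,7)[:2])
g=I[178:218,308:346].max(2)
for r in g: print(''.join('#' if v<45 else '+' if v<65 else '.' if v<100 else ' ' for v in r))
plan(now(),T([507,-246.3,-9],down(0)))
```

```text
t 30.6 p [ 506.5 -247.4   60.8] r [180.    0.1  -0.1] q [-31.2   9.   99.7  -0.1  71.3  59. ] F [0.4 0.2 1. ] gap 51.1 g 0.0
[423.2 253.3] 1821 [ 471.3 -294.7]
[420.7 192.9] 20 [ 622.2 -290.4]
[443.4 198.9] 69 [ 606.7 -346.8]
[368.3 202.2] 54 [ 599.8 -159.4]
s [326.1 202.9] 131 [ 513.3 -353.1]
s [298.5 205.6] 127 [ 593.1 -336.8]
s [358.7 207.4] 164 [ 417.9 -332.8]
s [327.5 224.9] 109 [ 504.6 -246.5]
s [292.4 238.9] 260 [ 596.  -181.4]
s [363.4 246.8] 47 [ 406.6 -154.1]
                                      
                                      
                                      
        .....                         
        +++++......                   
        ++++++++++++......            
       .++++++++++++++++++.......     
       .++++++++++++++++++++++++..    
       .++++++++++++++++++++++++.     
       .+++++++++..+++++++++++++.     
       .++++++.....+++++++++++++.     
       .++++++..........++++++++..    
       +++++++...............+++...   
      .++++++...+++++................ 
      .++++++.+++++++++.............. 
      .+++++++++++++++++............. 
  
[... 286 characters left out ...]
+++++++++++.........   
     .+++++++++++++++++++..........   
    .+++++++..++++++++++...........   
    .+++++++...++++++++............   
    .++++++........................   
    ....+++........................   
    .+++++.........................   
    .++++++++++++..................   
     ...+++++++++++++++............   
        ....+++++++++++++++++......   
          ..........+++++++++.....    
                     .....+++.....    
                          ........    
                                ..    
                                      
                                      
                                      
3 rows of [0.007, -0.012, 0.776, 0.0, 0.009, -0.009]
```

>>> {"method": "apply_moves", "body": {
  "deltas": [
    [0.01,-0.01,0.78,0,0,0,0.6],
    [0,-0.01,0.78,0,0,0,0.6],
    [0,0,0.78,0,0,0,0.6],
    [0,0,0,0,0,0,0.6],
    [0,0,0,0,0,0,0.3],
    [0,0,0,0,0,0,0.3],
    [0,0,0,0,0,0,0.3],
    [0,0,0,0,0,0,0.3]
  ]
}}

```text
time: 31.55
tool_pos: [509.4, -245.6, -6.7]
tcp_rot: [179.9, -0.1, -0.0]
ft_force: [0.6, 0.7, 6.5]
finger_gap: 25.7
grip_force: 3.2
```

>>> {"method": "apply_moves", "body": {
  "deltas": [
    [0,0,-0.4,0,0,0,0.3],
    [0,0,-0.8,0,0,0,0.3],
    [0,0,-0.8,0,0,0,0.3],
    [0,0,-0.8,0,0,0,0.3],
    [0,0,-0.8,0,0,0,0.3],
    [0,0,0,0,0,0,0.3]
  ]
}}

```text
time: 32.3
tool_pos: [510.0, -246.1, 103.0]
tcp_rot: [179.8, -0.2, -0.0]
ft_force: [0.3, -0.3, 0.6]
finger_gap: 25.6
grip_force: 0.0
```

Run:
```python
from h import *
st();C=plan(now(),T([608,-56,100],down(-8)))
E=plan(T([608,-56,100],down(-8)),T([589.7,-246.2,60],down(0)))
```

```text
t 32.3 p [ 510.  -246.1  103. ] r [179.8  -0.2  -0. ] q [-30.9   6.4  97.9  -0.   75.4  59.1] F [ 0.3 -0.3  0.6] gap 25.6 g 0.0
8 rows of [0.359, -0.816, 0.012, 0.004, -0.006, 0.218]
7 rows of [-0.015, 0.911, 0.19, 0.0, 0.0, -0.249]
```

Run:
```python
from h import *
np.set_printoptions(precision=1,suppress=True)
S=snapshot('side')[:,:,::-1]
for c,a,w in blobs(S,310,210,345,235,75):print('s',c,a,plane('side',c,7)[:2])
plan(now(),T([506.5,-246.5,40],down(0)))
```

```text
s [327.6 225. ] 104 [ 504.4 -246. ]
3 rows of [-0.03, 0.01, 0.68, 0.006, -0.006, -0.002]
```

>>> {"method": "apply_moves", "body": {
  "deltas": [
    [-0.03,0.01,0.68,0,0,0,0.6],
    [-0.03,0.01,0.68,0,0,0,0.6],
    [-0.05,0.01,0.68,0,0,0,0.6],
    [0,0,0.65,0,0,0,0.6],
    [0,0,0.65,0,0,0,0.6],
    [0,0,0.3,0,0,0,0.6],
    [0,0,0,0,0,0,0.6]
  ]
}}

```text
time: 33.22
tool_pos: [504.6, -245.7, -10.1]
tcp_rot: [-180.0, 0.1, -0.0]
ft_force: [0.5, 0.2, 0.8]
finger_gap: 51.5
grip_force: 0.0
```

>>> {"method": "apply_moves", "body": {
  "deltas": [
    [-0.05,0,0.18,0,0,0,0.6],
    [0,0,0,0,0,0,0.6]
  ]
}}

```text
time: 33.48
tool_pos: [503.7, -246.2, -14.3]
tcp_rot: [180.0, 0.0, -0.0]
ft_force: [0.6, -0.3, 0.2]
finger_gap: 50.9
grip_force: 0.0
```

>>> {"method": "apply_moves", "body": {
  "deltas": [
    [0.09,0,0.03,0,0,0,0.6],
    [0,0,0,0,0,0,0.3],
    [0,0,0,0,0,0,0.3],
    [0,0,0,0,0,0,0.3],
    [0,0,0,0,0,0,0.3],
    [0,0,0,0,0,0,0.3]
  ]
}}

```text
time: 34.22
tool_pos: [507.0, -246.3, -14.8]
tcp_rot: [180.0, -0.0, -0.0]
ft_force: [-0.8, 1.1, 5.7]
finger_gap: 32.9
grip_force: 39.6
```

>>> {"method": "apply_moves", "body": {
  "deltas": [
    [0,0,-0.4,0,0,0,0.3],
    [0,0,-0.8,0,0,0,0.3],
    [0,0,-0.8,0,0,0,0.3],
    [0,0,-0.8,0,0,0,0.3],
    [0,0,-0.8,0,0,0,0.3],
    [0,0,0,0,0,0,0.3]
  ]
}}

```text
time: 34.98
tool_pos: [507.8, -247.0, 95.1]
tcp_rot: [179.9, -0.2, -0.0]
ft_force: [0.3, -1.1, 0.3]
finger_gap: 32.8
grip_force: 39.7
```

Run:
```python
from h import *
st();C=plan(now(),T([608,-56,100],down(-8)))
```

```text
t 35.0 p [ 507.8 -247.    95.1] r [179.9  -0.2  -0. ] q [-31.1   6.7  98.5  -0.   74.6  58.9] F [ 0.3 -1.1  0.3] gap 32.8 g 39.729427099227905
8 rows of [0.368, -0.82, -0.021, 0.004, -0.005, 0.218]
```

>>> {"method": "apply_moves", "body": {
  "deltas": [
    [0.368,-0.82,-0.06,0,0,0.218,0.3],
    [0.368,-0.82,-0.06,0,0,0.218,0.3],
    [0.368,-0.82,-0.021,0,0,0.218,0.3],
    [0.368,-0.82,-0.021,0,0,0.218,0.3],
    [0.368,-0.82,-0.021,0,0,0.218,0.3],
    [0.368,-0.82,-0.021,0,0,0.218,0.3],
    [0.368,-0.82,-0.021,0,0,0.218,0.3],
    [0.368,-0.82,-0.021,0,0,0.218,0.3]
  ]
}}

```text
time: 35.98
tool_pos: [605.9, -54.2, 98.1]
tcp_rot: [180.0, 0.2, -8.0]
ft_force: [-0.4, -0.0, -0.2]
finger_gap: 32.7
grip_force: 39.8
```

>>> {"method": "apply_moves", "body": {
  "deltas": [
    [0,0,0,0,0,0,0.3],
    [0.05,0,0.9,0,0,0,0.3],
    [0,0,0,0,0,0,0.3]
  ]
}}

```text
time: 36.35
tool_pos: [605.0, -55.6, 69.3]
tcp_rot: [180.0, 0.4, -8.0]
ft_force: [0.2, -0.6, -0.7]
finger_gap: 32.5
grip_force: 39.8
```

Run:
```python
from h import *
st();plan(now(),T([608,-56,73],down(-8)))
```

```text
t 36.4 p [605.  -55.6  69.3] r [180.    0.4  -8. ] q [-10.1  15.1  91.7  -0.   73.5  88. ] F [ 0.2 -0.6 -0.7] gap 32.5 g 39.80720579624176
1 rows of [0.101, -0.0, -0.124, 0.004, 0.087, -0.005]
```

Release, then go to roller A.

>>> {"method": "apply_moves", "body": {
  "deltas": [
    [0.1,0,0,0,0,0,0.3],
    [0,0,0,0,0,0,0.6],
    [0,0,0,0,0,0,0.6],
    [0,0,0,0,0,0,0.6],
    [0,0,-0.9,0,0,0,0.6],
    [0,0,-0.1,0,0,0,0.6]
  ]
}}

```text
time: 37.1
tool_pos: [612.7, -56.1, 105.3]
tcp_rot: [180.0, -0.2, -8.0]
ft_force: [0.2, -0.7, 0.4]
finger_gap: 51.2
grip_force: 0.0
```

>>> {"method": "apply_moves", "body": {
  "deltas": [
    [-0.015,0.911,0.15,0,0,-0.249,0.6],
    [-0.015,0.911,0.15,0,0,-0.249,0.6],
    [-0.015,0.911,0.15,0,0,-0.249,0.6],
    [-0.015,0.911,0.15,0,0,-0.249,0.6],
    [-0.015,0.911,0.15,0,0,-0.249,0.6],
    [-0.015,0.911,0.15,0,0,-0.249,0.6],
    [-0.015,0.911,0.15,0,0,-0.249,0.6],
    [0,0,0,0,0,0,0.6]
  ]
}}

```text
time: 38.1
tool_pos: [591.6, -247.7, 70.0]
tcp_rot: [-180.0, 0.1, -0.2]
ft_force: [-0.8, -0.1, 0.0]
finger_gap: 51.2
grip_force: 0.0
```

Run:
```python
from h import *
np.set_printoptions(precision=1,suppress=True)
for n in('side','top'): cv2.imwrite(f'pics/{n}14.png',snapshot(n)[:,:,::-1])
st();I=cv2.imread('pics/top14.png')
S=cv2.imread('pics/side14.png')
for c,a,w in blobs(S,285,195,380,255,80):print('s',c,a,plane('side',c,7)[:2])
g=I[178:218,308:346].max(2)
for r in g[::2]: print(''.join('#' if v<45 else '+' if v<65 else '.' if v<100 else ' ' for v in r))
plan(now(),T([589.7,-246.2,-14],down(0)))
```

```text
t 38.2 p [ 592.2 -245.7   70.7] r [-180.     0.1   -0.1] q [-27.1  19.6  86.2  -0.   74.3  63. ] F [ 0.9 -0.  -0.4] gap 51.4 g 0.0
s [297.7 204.2] 204 [ 595.9 -344. ]
s [325.5 207.3] 59 [ 513.9 -330.8]
s [358.8 208. ] 150 [ 417.7 -329.6]
s [293.1 237.4] 291 [ 594.6 -188. ]
s [363.5 246.6] 50 [ 406.3 -155. ]
                                      
                                      
        .++++......                   
        ++++++++++++++++++.......     
       .++++++++++++++++++++++++.     
       .++++++....++++++++++++++.     
       +++++++.++++++++......+++...   
      .++++++++++++++++++............ 
      .+++++++++.    .++++........... 
      ..+++++++.     .+++++.........  
     .++++++++++.....++++++.........  
     .+++++++++++++++++++++.........  
     .++++++++++++++++++++.........   
    .+++++++...++++++++++..........   
    ....+++........................   
    .++++++++++++..................   
        ....+++++++++++++++++......   
                     .....+++.....    
                                ..    
                                      
3 rows of [-0.027, 0.005, 0.941, -0.002, 0.005, -0.006]
```

>>> {"method": "apply_moves", "body": {
  "deltas": [
    [-0.03,0,0.9,0,0,0,0.6],
    [-0.03,0.01,0.9,0,0,0,0.6],
    [-0.03,0,0.9,0,0,0,0.6],
    [0,0,0,0,0,0,0.6],
    [0,0,0,0,0,0,0.6]
  ]
}}

```text
time: 38.83
tool_pos: [590.6, -246.0, -8.5]
tcp_rot: [180.0, -0.0, 0.0]
ft_force: [0.0, 0.2, 0.3]
finger_gap: 51.2
grip_force: 0.0
```

>>> {"method": "apply_moves", "body": {
  "deltas": [
    [-0.03,0,0.2,0,0,0,0.6],
    [0,0,0.02,0,0,0,0.6],
    [0,0,0,0,0,0,0.3],
    [0,0,0,0,0,0,0.3],
    [0,0,0,0,0,0,0.3],
    [0,0,0,0,0,0,0.3],
    [0,0,0,0,0,0,0.3]
  ]
}}

```text
time: 39.7
tool_pos: [589.3, -246.7, -15.6]
tcp_rot: [180.0, -0.0, -0.0]
ft_force: [-0.6, 0.6, 5.6]
finger_gap: 32.7
grip_force: 40.0
```

>>> {"method": "apply_moves", "body": {
  "deltas": [
    [0,0,-0.4,0,0,0,0.3],
    [0,0,-0.8,0,0,0,0.3],
    [0,0,-0.8,0,0,0,0.3],
    [0,0,-0.8,0,0,0,0.3],
    [0,0,-0.9,0,0,0,0.3],
    [0,0,0,0,0,0,0.3]
  ]
}}

```text
time: 40.45
tool_pos: [590.8, -247.3, 98.1]
tcp_rot: [179.8, -0.2, -0.0]
ft_force: [0.2, -0.2, -0.1]
finger_gap: 33.0
grip_force: 39.7
```

Run:
```python
from h import *
st();C=plan(now(),T([608,-56,105],down(-8)))
```

```text
t 40.5 p [ 590.8 -247.3   98.1] r [179.8  -0.2  -0. ] q [-27.3  17.6  85.6  -0.   76.5  62.7] F [ 0.2 -0.2 -0.1] gap 33.0 g 39.73827838897705
7 rows of [0.027, -0.915, -0.034, 0.004, -0.008, 0.249]
```

>>> {"method": "apply_moves", "body": {
  "deltas": [
    [0.027,-0.915,-0.06,0,0,0.249,0.3],
    [0.027,-0.915,-0.034,0,0,0.249,0.3],
    [0.027,-0.915,-0.034,0,0,0.249,0.3],
    [0.027,-0.915,-0.034,0,0,0.249,0.3],
    [0.027,-0.915,-0.034,0,0,0.249,0.3],
    [0.027,-0.915,-0.034,0,0,0.249,0.3],
    [0.027,-0.915,-0.034,0,0,0.249,0.3],
    [0,0,0,0,0,0,0.3]
  ]
}}

```text
time: 41.45
tool_pos: [605.5, -53.1, 101.4]
tcp_rot: [-180.0, 0.1, -7.9]
ft_force: [0.5, -1.0, -0.5]
finger_gap: 32.7
grip_force: 39.8
```

>>> {"method": "apply_moves", "body": {
  "deltas": [
    [0,0,0.9,0,0,0,0.3],
    [0,0,0,0,0,0,0.3],
    [0,0,0,0,0,0,0.3]
  ]
}}

```text
time: 41.82
tool_pos: [605.9, -55.7, 75.7]
tcp_rot: [180.0, 0.1, -8.0]
ft_force: [-1.1, -1.2, -0.2]
finger_gap: 32.9
grip_force: 39.8
```

Run:
```python
from h import *
st();plan(now(),T([608,-56,73],down(-8)))
```

```text
t 41.8 p [605.9 -55.7  75.7] r [180.    0.1  -8. ] q [-10.1  14.6  91.7  -0.   73.8  88. ] F [-1.1 -1.2 -0.2] gap 32.9 g 39.80826258659363
1 rows of [0.072, 0.001, 0.088, 0.005, 0.016, -0.01]
```

>>> {"method": "apply_moves", "body": {
  "deltas": [
    [0.07,0,0.05,0,0,0,0.3],
    [0,0,0,0,0,0,0.6],
    [0,0,0,0,0,0,0.6],
    [0,0,0,0,0,0,0.6],
    [0,0,-0.9,0,0,0,0.6],
    [0,0,-0.9,0,0,0,0.6],
    [0,0,-0.9,0,0,0,0.6],
    [0,0,0,0,0,0,0.6]
  ]
}}

```text
time: 42.82
tool_pos: [610.2, -55.6, 158.3]
tcp_rot: [180.0, -0.3, -8.0]
ft_force: [0.8, -0.3, -0.7]
finger_gap: 51.1
grip_force: 0.0
```

Run:
```python
from h import *
st();B=plan(now(),T([560,115,155],down(50)));plan(B,T([541,286.3,150],down(113)))
```

```text
t 42.8 p [610.2 -55.6 158.3] r [180.   -0.3  -8. ] q [-10.   10.8  87.1  -0.   81.8  88. ] F [ 0.8 -0.3 -0.7] gap 51.1 g 0.0
13 rows of [0.02, -0.476, 0.008, 0.003, -0.004, -0.974]
15 rows of [0.385, -0.117, 0.011, -0.0, 0.0, -0.916]
```

>>> {"method": "apply_moves", "body": {
  "deltas": [
    [0.02,-0.476,0.008,0,0,-0.974,0.4],
    [0.02,-0.476,0.008,0,0,-0.974,0.4],
    [0.02,-0.476,0.008,0,0,-0.974,0.4],
    [0.02,-0.476,0.008,0,0,-0.974,0.4],
    [0.02,-0.476,0.008,0,0,-0.974,0.4],
    [0.02,-0.476,0.008,0,0,-0.974,0.4],
    [0.02,-0.476,0.008,0,0,-0.974,0.4],
    [0.02,-0.476,0.008,0,0,-0.974,0.4]
  ]
}}

```text
time: 43.82
tool_pos: [597.2, 57.2, 151.5]
tcp_rot: [-179.9, 0.1, 27.9]
ft_force: [0.0, -0.2, -0.7]
finger_gap: 34.1
grip_force: 0.0
```

>>> {"method": "apply_moves", "body": {
  "deltas": [
    [0.02,-0.476,0.008,0,0,-0.974,0.4],
    [0.02,-0.476,0.008,0,0,-0.974,0.4],
    [0.02,-0.476,0.008,0,0,-0.974,0.4],
    [0.02,-0.476,0.008,0,0,-0.974,0.4],
    [0.02,-0.476,0.008,0,0,-0.974,0.4],
    [0.385,-0.117,0.011,0,0,-0.916,0.3],
    [0.385,-0.117,0.011,0,0,-0.916,0.3],
    [0.385,-0.117,0.011,0,0,-0.916,0.3]
  ]
}}

```text
time: 44.82
tool_pos: [569.2, 149.9, 149.5]
tcp_rot: [-179.9, 0.1, 62.8]
ft_force: [-0.0, -0.4, 0.2]
finger_gap: 25.6
grip_force: 0.0
```

>>> {"method": "apply_moves", "body": {
  "deltas": [
    [0.385,-0.117,0.011,0,0,-0.916,0.3],
    [0.385,-0.117,0.011,0,0,-0.916,0.3],
    [0.385,-0.117,0.011,0,0,-0.916,0.3],
    [0.385,-0.117,0.011,0,0,-0.916,0.3],
    [0.385,-0.117,0.011,0,0,-0.916,0.3],
    [0.385,-0.117,0.011,0,0,-0.916,0.3],
    [0.385,-0.117,0.011,0,0,-0.916,0.3],
    [0.385,-0.117,0.011,0,0,-0.916,0.3]
  ]
}}

```text
time: 45.82
tool_pos: [562.0, 244.8, 146.7]
tcp_rot: [-179.9, 0.0, 96.4]
ft_force: [-0.5, 0.2, 0.8]
finger_gap: 25.8
grip_force: 0.0
```

>>> {"method": "apply_moves", "body": {
  "deltas": [
    [0.385,-0.117,0.011,0,0,-0.916,0.3],
    [0.385,-0.117,0.011,0,0,-0.916,0.3],
    [0.385,-0.117,0.011,0,0,-0.916,0.3],
    [0.385,-0.117,0.011,0,0,-0.916,0.3],
    [0,0,0,0,0,0,0.3],
    [0,0,0,0,0,0,0.3]
  ]
}}

```text
time: 46.58
tool_pos: [539.0, 286.1, 146.3]
tcp_rot: [-179.9, 0.0, 112.9]
ft_force: [0.2, -0.1, 0.0]
finger_gap: 25.6
grip_force: 0.0
```

Run:
```python
from h import *
np.set_printoptions(precision=1,suppress=True)
st();plan(now(),T([541,286.3,91],down(113)))
for n in('side','top'): cv2.imwrite(f'pics/{n}15.png',snapshot(n)[:,:,::-1])
I=cv2.imread('pics/top15.png');S=cv2.imread('pics/side15.png')
for c,a,w in blobs(I,355,190,470,300,80):print(c,a,plane('top',c,7)[:2])
g=I[178:218,308:346].max(2)
for r in g[::2]: print(''.join('#' if v<45 else '+' if v<65 else '.' if v<100 else ' ' for v in r))
a=cv2.resize(I[175:220,300:350],None,fx=8,fy=8,interpolation=cv2.INTER_CUBIC)
b=cv2.resize(S[290:420,215:345],None,fx=360/130,fy=360/130,interpolation=cv2.INTER_CUBIC)
cv2.imwrite('pics/o15.png',cv2.convertScaleAbs(np.hstack([a,b]),alpha=1.8))
```

```text
t 46.6 p [539.  286.1 146.3] r [-179.9    0.   112.9] q [23.2 11.3 87.9 -0.  81.   0.2] F [ 0.2 -0.1  0. ] gap 25.6 g 0.0
2 rows of [-0.009, 0.033, 0.921, -0.01, 0.001, -0.009]
[440.1 204.2] 271 [ 593.7 -338.4]
[368.1 202.3] 50 [ 599.5 -159. ]
[437.6 236.4] 67 [ 513.1 -331. ]
[439.  274.6] 274 [ 418.1 -333.1]
[367.8 279.3] 63 [ 407.5 -156.4]
                                      
                                      
        .++++......                   
        ++++++++++++++++++......      
       .++++++++++++++++++++++++.     
       .++++++......++++++++++++.     
       ++++++....++++..........+...   
      .++++++.+++++++++++............ 
      .++++++++++....+++++........... 
      ..+++++++..    .+++++.........  
     .+++++++++..    .++++++........  
     .++++++++++.....+++++++.......   
     .++++++++++++++++++++++.......   
    ..+++++....++++++++++++........   
    .....++........++++++..........   
     .++++++++++...................   
        ......+++++++++++++++..       
                     ......++.....
```

View pics/o15.png

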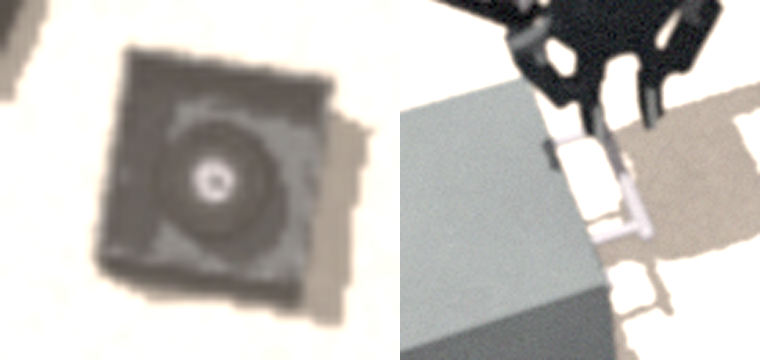

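The left half shows the rollers stacked in the pot. In the right half the fingers straddle the handle bar from above. I lower onto the bar.

>>> {"method": "apply_moves", "body": {
  "deltas": [
    [0,0.05,0.6,0,0,0,0.3],
    [0,0.03,0.6,0,0,0,0.3],
    [0,0,0.5,0,0,0,0.3],
    [0,0,0,0,0,0,0.3]
  ]
}}

```text
time: 47.18
tool_pos: [539.7, 286.7, 93.2]
tcp_rot: [-179.7, -0.0, 113.0]
ft_force: [-0.5, -0.3, 0.0]
finger_gap: 25.4
grip_force: 0.0
```

>>> {"method": "apply_moves", "body": {
  "deltas": [
    [0,0,0.1,0,0,0,0],
    [0,0,0,0,0,0,0],
    [0,0,0,0,0,0,0],
    [0,0,0,0,0,0,0]
  ],
  "grip_force": 60
}}

```text
time: 47.68
tool_pos: [542.0, 287.7, 93.8]
tcp_rot: [179.9, -0.0, 113.0]
ft_force: [1.5, 0.2, 3.5]
finger_gap: 8.5
grip_force: 58.9
```

>>> {"method": "apply_moves", "body": {
  "deltas": [
    [0,-0.4,0,0,0,0,0],
    [0,-0.7,0,0,0,0,0],
    [0,-0.9,0,0,0,0,0],
    [0,-0.9,0,0,0,0,0],
    [0,-0.9,0,0,0,0,0],
    [0,-0.9,0,0,0,0,0],
    [0,-0.7,0,0,0,0,0],
    [0,0,0,0,0,0,0]
  ]
}}

```text
time: 48.68
tool_pos: [392.0, 221.6, 93.8]
tcp_rot: [-180.0, 0.2, 113.0]
ft_force: [4.5, -10.0, 4.3]
finger_gap: 8.2
grip_force: 60.7
```

Run:
```python
from h import *
st()
```

```text
t 48.7 p [392.  221.6  93.8] r [-180.     0.2  113. ] q [ 23.2 -11.2 116.   -0.2  75.2   0.2] F [  4.5 -10.    4.3] gap 8.2 g 60.719034075737
```

>>> {"method": "apply_moves", "body": {
  "deltas": [
    [0,0,0,0,0,0,0.3],
    [0,0,0,0,0,0,0.3],
    [0,0,0,0,0,0,0.3],
    [0,0,-0.8,0,0,0,0.3],
    [0,0,-0.8,0,0,0,0.3],
    [0,0,-0.8,0,0,0,0.3],
    [0,0,0,0,0,0,0.3]
  ]
}}

```text
time: 49.55
tool_pos: [393.5, 224.9, 167.1]
tcp_rot: [179.8, -0.0, 113.0]
ft_force: [1.1, 0.0, 0.4]
finger_gap: 25.5
grip_force: 0.0
```

Run:
```python
from h import *
st();B=plan(now(),T([490,90,160],down(50)));plan(B,T([608,-56,130],down(-8)))
cv2.imwrite('pics/top16.png',snapshot('top')[:,:,::-1]);cv2.imwrite('pics/side16.png',snapshot('side')[:,:,::-1])
```

```text
t 49.5 p [393.5 224.9 167.1] r [179.8  -0.  113. ] q [ 23.3 -14.8 111.1   0.   83.5   0.2] F [1.1 0.  0.4] gap 25.5 g 0.0
15 rows of [-0.288, 0.259, 0.016, 0.002, -0.002, 0.917]
13 rows of [0.136, 0.484, 0.077, 0.0, -0.0, 0.973]
```

>>> {"method": "apply_moves", "body": {
  "deltas": [
    [-0.288,0.259,0.016,0,0,0.917,0.6],
    [-0.288,0.259,0.016,0,0,0.917,0.6],
    [-0.288,0.259,0.016,0,0,0.917,0.6],
    [-0.288,0.259,0.016,0,0,0.917,0.6],
    [-0.288,0.259,0.016,0,0,0.917,0.6],
    [-0.288,0.259,0.016,0,0,0.917,0.6],
    [-0.288,0.259,0.016,0,0,0.917,0.6],
    [-0.288,0.259,0.016,0,0,0.917,0.6]
  ]
}}

```text
time: 50.65
tool_pos: [461.9, 165.1, 159.3]
tcp_rot: [-179.8, 0.1, 79.2]
ft_force: [0.1, -0.9, 0.7]
finger_gap: 51.2
grip_force: 0.0
```

>>> {"method": "apply_moves", "body": {
  "deltas": [
    [-0.288,0.259,0.016,0,0,0.917,1],
    [-0.288,0.259,0.016,0,0,0.917,1],
    [-0.288,0.259,0.016,0,0,0.917,1],
    [-0.288,0.259,0.016,0,0,0.917,1],
    [-0.288,0.259,0.016,0,0,0.917,1],
    [-0.288,0.259,0.016,0,0,0.917,1],
    [-0.288,0.259,0.016,0,0,0.917,1]
  ]
}}

```text
time: 51.52
tool_pos: [487.6, 89.0, 156.0]
tcp_rot: [-179.9, 0.1, 49.8]
ft_force: [-0.1, 0.4, -0.1]
finger_gap: 85.4
grip_force: 0.0
```

>>> {"method": "apply_moves", "body": {
  "deltas": [
    [0.136,0.484,0.077,0,0,0.973,1],
    [0.136,0.484,0.077,0,0,0.973,1],
    [0.136,0.484,0.077,0,0,0.973,1],
    [0.136,0.484,0.077,0,0,0.973,1],
    [0.136,0.484,0.077,0,0,0.973,1],
    [0.136,0.484,0.077,0,0,0.973,1],
    [0.136,0.484,0.077,0,0,0.973,1],
    [0.136,0.484,0.077,0,0,0.973,1]
  ]
}}

```text
time: 52.52
tool_pos: [578.8, 12.9, 137.2]
tcp_rot: [-179.9, 0.2, 14.1]
ft_force: [0.3, 0.1, -0.5]
finger_gap: 85.4
grip_force: 0.0
```

Run:
```python
from h import *
np.set_printoptions(precision=1,suppress=True)
st();B=plan(now(),T([608,-56,120],down(-8)));plan(B,T([608,-56,13],down(-8)))
I=snapshot('top');cv2.imwrite('pics/top17.png',I[:,:,::-1]);I=cv2.imread('pics/top17.png')
for b in [blobs(I,285,180,355,240,80)]:
  for c,a,w in b:print(c,a,w)
g=I[176:220,304:348].max(2)
for r in g[::2]: print(''.join('#' if v<45 else '+' if v<65 else '.' if v<100 else ' ' for v in r))
# handle/drawer measured now
h=I[170:290,100:260]; 
J=cv2.imread('pics/top0.png');d=np.abs(I.astype(int)-J).sum(2)[170:300,110:300]>60
for r in d[::4]: print(''.join('#' if v else ' ' for v in r[::2]))
```

```text
t 52.5 p [578.8  12.9 137.2] r [-179.9    0.2   14.1] q [-3.8  7.  93.5 -0.  79.7 72.1] F [ 0.3  0.1 -0.5] gap 85.4 g 0.0
5 rows of [0.153, 0.478, 0.114, -0.001, 0.009, 0.966]
4 rows of [-0.0, -0.0, 0.892, 0.0, 0.0, 0.0]
[329.3 198.4] 569 [22 53]
[294. 209.] 189 [23 12]
    ...    ..      .                        
    ..     ..      .                        
    ..     .     ...                        
    ..     .     ..+...                     
    ..     .     ..+++++++++++......        
    ..     .     .++++++++++++++++++..      
    ..    ..     .++++++++++++++++++.       
    ..    ..     .++++++++.......+++...     
   ..     ..    ..+++++++++++............   
   ..     ..    ..+++#++++++++...........   
   ..     .     ..++++++.++++++.........    
   ..     .     ..++##+...++++++........    
.....     .     ..++++..++++++++........    
.....     .     .+++++++++++++++..+....     
.....    ..     ..+++#+++++++++........     
....     ..     .+++++++++++++.........     
...      ..    ..++++++++++++++..+.....     
         .     ..+++++++++++++++++......    
         .     ....
[... 2628 characters left out ...]
####                        
                              #############################  ##########                        
                               ######################## ###############                        
                             ###################### ######   #########                         
                            ################## #######      ##############################     
                                        ##########     ######### ##############################
                                       ## ###    ########   ###################################
                                       #        ###         ###################################
```

>>> {"method": "apply_moves", "body": {
  "deltas": [
    [0.153,0.478,0.114,0,0,0.966,1],
    [0.153,0.478,0.114,0,0,0.966,1],
    [0.153,0.478,0.114,0,0,0.966,1],
    [0.153,0.478,0.114,0,0,0.966,1],
    [0.153,0.478,0.114,0,0,0.966,1],
    [0,0,0,0,0,0,1]
  ]
}}

```text
time: 53.32
tool_pos: [607.9, -56.0, 120.5]
tcp_rot: [180.0, 0.2, -7.9]
ft_force: [-0.3, 0.9, -0.5]
finger_gap: 85.3
grip_force: 0.0
```

Run:
```python
from h import *
st();plan(now(),T([607,-56,13],down(-8)))
S=snapshot('side')[:,:,::-1];cv2.imwrite('pics/side18.png',S)
A=cv2.imread('pics/side13.png')
# pot unmoved? compare pot's lower part with earlier picture
print(np.abs(S.astype(int)-A)[262:285,264:300].mean())
```

```text
t 53.3 p [607.9 -56.  120.5] r [180.    0.2  -7.9] q [-10.1  12.6  89.1  -0.   78.5  87.8] F [-0.3  0.9 -0.5] gap 85.3 g 0.0
4 rows of [-0.006, 0.001, 0.896, 0.001, 0.01, 0.008]
4.967391304347826
```

>>> {"method": "apply_moves", "body": {
  "deltas": [
    [0,0,0.9,0,0,0,1],
    [0,0,0.9,0,0,0,1],
    [0,0,0.9,0,0,0,1],
    [0,0,0.88,0,0,0,1],
    [0,0,0,0,0,0,1]
  ]
}}

```text
time: 54.0
tool_pos: [606.1, -54.4, 12.0]
tcp_rot: [-180.0, 0.4, -7.7]
ft_force: [0.5, 0.5, -0.7]
finger_gap: 85.4
grip_force: 0.0
```

>>> {"method": "apply_moves", "body": {
  "deltas": [
    [0,0,0,0,0,0,0.6],
    [0,0,0,0,0,0,0.6],
    [0,0,0,0,0,0,0.6],
    [0,0,0,0,0,0,0.6],
    [0,0,0,0,0,0,0.6]
  ],
  "grip_force": 60
}}

```text
time: 54.62
tool_pos: [610.4, -55.8, 16.8]
tcp_rot: [180.0, -0.1, -7.9]
ft_force: [-0.3, -0.2, 7.0]
finger_gap: 62.6
grip_force: 67.9
```

>>> {"method": "apply_moves", "body": {
  "deltas": [
    [0,0,-0.3,0,0,0,0.6],
    [0,0,-0.8,0,0,0,0.6],
    [0,0,-0.8,0,0,0,0.6],
    [0,0,-0.8,0,0,0,0.6],
    [0,0,-0.8,0,0,0,0.6],
    [0,0,-0.8,0,0,0,0.6],
    [0,0,-0.8,0,0,0,0.6],
    [0,0,0,0,0,0,0.6]
  ]
}}

```text
time: 55.62
tool_pos: [610.5, -56.0, 170.6]
tcp_rot: [180.0, -0.2, -7.9]
ft_force: [0.1, 0.1, -1.5]
finger_gap: 63.1
grip_force: 67.0
```

Run:
```python
from h import *
st()
A=now();B=plan(A,T([490.5,264,175],down(23)))
for n in('top','side'):cv2.imwrite(f'pics/{n}19.png',snapshot(n)[:,:,::-1])
S=cv2.imread('pics/side19.png')
g=S[160:290:3,250:340:1].max(2)
for r in g: print(''.join('#' if v<40 else '+' if v<70 else '.' if v<125 else ' ' for v in r))
```

```text
t 55.6 p [610.5 -56.  170.6] r [180.   -0.2  -7.9] q [-10.   10.4  86.2  -0.   83.1  87.8] F [ 0.1  0.1 -1.5] gap 63.1 g 66.9530189037323
12 rows of [-0.237, -0.931, -0.013, 0.002, -0.004, -0.561]
      .++++++#++#+#####################+.   ..........................                    
      .+++++##++######################+.    .........................                     
        ..++#+######################+.      .........................    ..               
            ..+#####################+.       ..............................               
               .+###################+.       ......................   ...                 
              .#####################+.        ..........................                  
             .+#++...++#############+.                                  ...               
              .++..+++############+.                                                      
             .....+++##############.                                                      
          .+++....+++############+.                                                 
[... 2325 characters left out ...]
...............................................
                          .........................                      .................
                         .........................                                        
.                                 ..............                                          
######+++..                           ....                                                
############+.                                                                            
############+.                                                                            
##########++...                                                                           
#######++...++.
```

>>> {"method": "apply_moves", "body": {
  "deltas": [
    [-0.237,-0.931,-0.02,0,0,-0.561,0.6],
    [-0.237,-0.931,-0.02,0,0,-0.561,0.6],
    [-0.237,-0.931,-0.02,0,0,-0.561,0.6],
    [-0.237,-0.931,-0.02,0,0,-0.561,0.6],
    [-0.237,-0.931,-0.02,0,0,-0.561,0.6],
    [-0.237,-0.931,-0.013,0,0,-0.561,0.6],
    [-0.237,-0.931,-0.013,0,0,-0.561,0.6],
    [-0.237,-0.931,-0.013,0,0,-0.561,0.6]
  ]
}}

```text
time: 56.72
tool_pos: [546.5, 166.0, 169.9]
tcp_rot: [-180.0, 0.2, 12.8]
ft_force: [0.2, -1.0, -2.0]
finger_gap: 62.9
grip_force: 67.1
```

>>> {"method": "apply_moves", "body": {
  "deltas": [
    [-0.237,-0.931,-0.013,0,0,-0.561,0.6],
    [-0.237,-0.931,-0.013,0,0,-0.561,0.6],
    [-0.237,-0.931,-0.013,0,0,-0.561,0.6],
    [-0.237,-0.931,-0.013,0,0,-0.561,0.6],
    [0,0,0,0,0,0,0.6],
    [0,0,0,0,0,0,0.6]
  ]
}}

```text
time: 57.48
tool_pos: [488.6, 263.7, 172.3]
tcp_rot: [180.0, 0.1, 23.0]
ft_force: [-0.2, -0.7, -2.6]
finger_gap: 63.0
grip_force: 67.0
```

Run:
```python
from h import *
st()
A=now();B=plan(A,T([490.5,264,60],down(23)));plan(B,T([490.5,264,48],down(23)))
T_=snapshot('top')[:,:,::-1];S=snapshot('side')[:,:,::-1]
cv2.imwrite('pics/side20.png',S);cv2.imwrite('pics/top20.png',T_)
a=cv2.resize(T_[130:310,120:300],(480,480),interpolation=cv2.INTER_CUBIC);b=cv2.resize(S[280:480,220:400],(320,356),interpolation=cv2.INTER_CUBIC)
b=cv2.copyMakeBorder(b,0,480-356,0,0,cv2.BORDER_CONSTANT)
cv2.imwrite('pics/o20.png',cv2.convertScaleAbs(np.hstack([a,b]),alpha=1.8))
```

```text
t 57.5 p [488.6 263.7 172.3] r [180.    0.1  23. ] q [23.1  1.9 95.2 -0.  83.1 90.1] F [-0.2 -0.7 -2.6] gap 63.0 g 67.01326489448547
4 rows of [0.017, 0.004, 0.936, 0.001, 0.008, -0.001]
1 rows of [-0.0, -0.0, 0.4, 0.0, -0.0, -0.0]
```

View pics/o20.png

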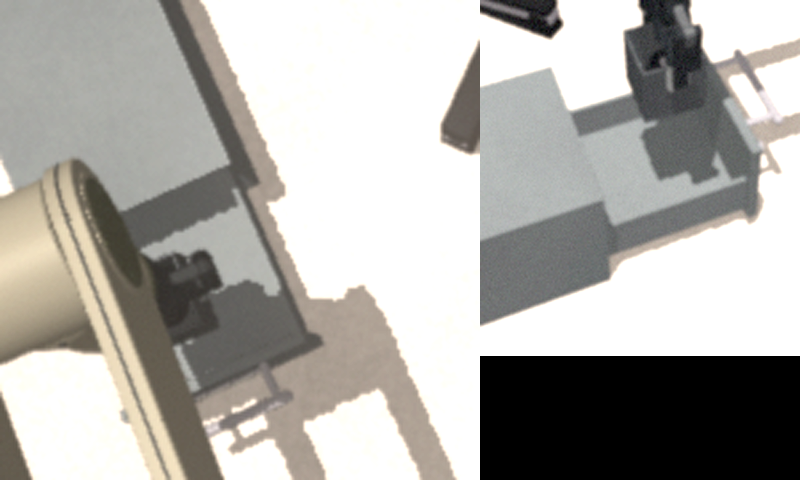

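The last view shows the pot hanging over the pulled-out drawer, clear of its front and of the cabinet. I lower it in.

>>> {"method": "apply_moves", "body": {
  "deltas": [
    [0.03,0,0.9,0,0,0,0.6],
    [0.02,0,0.9,0,0,0,0.6],
    [0,0,0.9,0,0,0,0.6],
    [0,0,0.9,0,0,0,0.6],
    [0,0,0,0,0,0,0.6]
  ]
}}

```text
time: 58.2
tool_pos: [488.5, 263.1, 62.8]
tcp_rot: [180.0, 0.4, 22.9]
ft_force: [-0.0, -1.2, -1.4]
finger_gap: 63.1
grip_force: 66.8
```

>>> {"method": "apply_moves", "body": {
  "deltas": [
    [0,0,0.15,0,0,0,0.6],
    [0,0,0.15,0,0,0,0.6],
    [0,0,0,0,0,0,0.6]
  ]
}}

```text
time: 58.58
tool_pos: [490.6, 264.9, 57.1]
tcp_rot: [-180.0, -0.0, 23.0]
ft_force: [-0.8, 1.0, -0.9]
finger_gap: 63.0
grip_force: 66.8
```

Run:
```python
from h import *
st()
```

```text
t 58.6 p [490.6 264.9  57.1] r [-180.   -0.   23.] q [ 23.1   8.3 101.    0.   70.7  90.1] F [-0.8  1.  -0.9] gap 63.0 g 66.81064009666443
```

>>> {"method": "apply_moves", "body": {
  "deltas": [
    [0,0,0.2,0,0,0,0.6],
    [0,0,0,0,0,0,0.6],
    [0,0,0.1,0,0,0,0.6],
    [0,0,0,0,0,0,0.6]
  ]
}}

```text
time: 59.08
tool_pos: [490.1, 264.7, 47.3]
tcp_rot: [-180.0, 0.1, 23.0]
ft_force: [0.3, 0.8, -3.0]
finger_gap: 63.1
grip_force: 66.8
```

>>> {"method": "apply_moves", "body": {
  "deltas": [
    [0,0,0.06,0,0,0,0.6],
    [0,0,0,0,0,0,0.6]
  ]
}}

```text
time: 59.32
tool_pos: [491.2, 265.2, 46.8]
tcp_rot: [-180.0, -0.1, 23.0]
ft_force: [-0.6, 0.2, 2.1]
finger_gap: 63.2
grip_force: 67.5
```

>>> {"method": "apply_moves", "body": {
  "deltas": [
    [0,0,0,0,0,0,0.75],
    [0,0,0,0,0,0,0.9],
    [0,0,0,0,0,0,0.95],
    [0,0,0,0,0,0,0.95]
  ]
}}

```text
time: 59.82
tool_pos: [490.1, 264.7, 45.6]
tcp_rot: [-180.0, 0.1, 23.0]
ft_force: [0.4, -0.3, 0.7]
finger_gap: 81.2
grip_force: 0.0
```

>>> {"method": "apply_moves", "body": {
  "deltas": [
    [0,0,-0.4,0,0,0,0.95],
    [0,0,-0.9,0,0,0,0.95],
    [0,0,-0.9,0,0,0,0.95],
    [0,0,-0.9,0,0,0,0.95],
    [0,0,-0.9,0,0,0,0.95],
    [0,0,0,0,0,0,0.95]
  ]
}}

```text
time: 60.58
tool_pos: [492.3, 265.7, 169.6]
tcp_rot: [-180.0, -0.3, 23.0]
ft_force: [0.1, 0.3, 0.3]
finger_gap: 80.9
grip_force: 0.0
```

Run:
```python
from h import *
np.set_printoptions(precision=1,suppress=True)
st()
S=snapshot('side')[:,:,::-1];cv2.imwrite('pics/side21.png',S)
g=S[290:400:2,262:372:1].max(2)
for r in g: print(''.join('#' if v<40 else '+' if v<58 else '.' if v<90 else ' ' for v in r))
c=np.array([490.4,264.7]);
P=[]
for z in(30,100):
  for a in(45,135,225,315):
    t=np.radians(a+23);P.append(proj('side',[c[0]+45.3*np.cos(t),c[1]+45.3*np.sin(t),z]))
print(np.array(P))
A=now();u=np.array([np.cos(np.radians(23)),np.sin(np.radians(23))])
```

```text
t 60.6 p [492.3 265.7 169.6] r [-180.    -0.3   23. ] q [23.1  2.2 95.2  0.  82.3 90.1] F [0.1 0.3 0.3] gap 80.9 g 0.0
.++                                           .###################+......+.                                   
###+                                           ####################+.......                                   
###+                                           #####################+.........+.                              
#+.                                            .##########+..    .###++.......++.                             
.                                               ...    .+#.       +#+++......+##+.                            
                                                        .++      .+####++.++++##+                             
                                                         +#+....+#######++++++###                             
                                                         .+#############+++++####.                            
                                                           .+###++#######+#+#####.           
[... 4544 characters left out ...]
........................
                                                  ..++++.....                   ..............................
                          .                        ....                   .................................+..
                   .........                                         .........................................
              ...............                                 ............................................+...
        ......................                           .....................................................
[[313.7 391.3]
 [345.1 381.2]
 [333.1 356.2]
 [303.  365.4]
 [312.8 368.4]
 [345.6 358.2]
 [333.1 333.2]
 [301.6 342.4]]
```

Run:
```python
from h import *
plan(now(),T([393,223.5,160],down(113)))
```

```text
21 rows of [-0.138, -0.128, 0.012, 0.001, -0.001, -0.935]
```

>>> {"method": "apply_moves", "body": {
  "deltas": [
    [-0.138,-0.128,0.012,0,0,-0.935,0.6],
    [-0.138,-0.128,0.012,0,0,-0.935,0.6],
    [-0.138,-0.128,0.012,0,0,-0.935,0.6],
    [-0.138,-0.128,0.012,0,0,-0.935,0.6],
    [-0.138,-0.128,0.012,0,0,-0.935,0.6],
    [-0.138,-0.128,0.012,0,0,-0.935,0.6],
    [-0.138,-0.128,0.012,0,0,-0.935,0.6],
    [-0.138,-0.128,0.012,0,0,-0.935,0.6]
  ]
}}

```text
time: 61.62
tool_pos: [445.0, 268.2, 161.5]
tcp_rot: [-179.9, 0.1, 57.4]
ft_force: [-1.0, -0.5, 0.1]
finger_gap: 51.3
grip_force: 0.0
```

>>> {"method": "apply_moves", "body": {
  "deltas": [
    [-0.138,-0.128,0.012,0,0,-0.935,0.3],
    [-0.138,-0.128,0.012,0,0,-0.935,0.3],
    [-0.138,-0.128,0.012,0,0,-0.935,0.3],
    [-0.138,-0.128,0.012,0,0,-0.935,0.3],
    [-0.138,-0.128,0.012,0,0,-0.935,0.3],
    [-0.138,-0.128,0.012,0,0,-0.935,0.3],
    [-0.138,-0.128,0.012,0,0,-0.935,0.3],
    [-0.138,-0.128,0.012,0,0,-0.935,0.3]
  ]
}}

```text
time: 62.62
tool_pos: [406.3, 246.3, 158.7]
tcp_rot: [-179.8, 0.1, 91.7]
ft_force: [-0.1, 0.2, 0.5]
finger_gap: 25.5
grip_force: 0.0
```

>>> {"method": "apply_moves", "body": {
  "deltas": [
    [-0.138,-0.128,0.012,0,0,-0.935,0.3],
    [-0.138,-0.128,0.012,0,0,-0.935,0.3],
    [-0.138,-0.128,0.012,0,0,-0.935,0.3],
    [-0.138,-0.128,0.012,0,0,-0.935,0.3],
    [-0.138,-0.128,0.012,0,0,-0.935,0.3],
    [0,0,0,0,0,0,0.3],
    [0,0,0,0,0,0,0.3]
  ]
}}

```text
time: 63.5
tool_pos: [391.8, 223.1, 157.8]
tcp_rot: [-179.9, -0.0, 112.9]
ft_force: [0.6, 0.1, -0.3]
finger_gap: 25.6
grip_force: 0.0
```

Run:
```python
from h import *
st();plan(now(),T([392.5,222.5,93],down(113)))
```

```text
t 63.5 p [391.8 223.1 157.8] r [-179.9   -0.   112.9] q [ 23.1 -14.5 111.9   0.   82.7   0.2] F [ 0.6  0.1 -0.3] gap 25.6 g 0.0
3 rows of [-0.009, 0.005, 0.72, -0.006, -0.001, -0.008]
```

>>> {"method": "apply_moves", "body": {
  "deltas": [
    [0,0,0.7,0,0,0,0.3],
    [0,0,0.7,0,0,0,0.3],
    [0,0,0.7,0,0,0,0.3],
    [0,0,0,0,0,0,0.3],
    [0,0,0,0,0,0,0],
    [0,0,0,0,0,0,0],
    [0,0,0,0,0,0,0],
    [0,0,0,0,0,0,0]
  ],
  "grip_force": 60
}}

```text
time: 64.5
tool_pos: [392.5, 223.3, 96.0]
tcp_rot: [180.0, -0.0, 113.0]
ft_force: [-1.3, 0.3, 2.2]
finger_gap: 7.7
grip_force: 59.1
```

>>> {"method": "apply_moves", "body": {
  "deltas": [
    [0,0.2,0,0,0,0,0],
    [0,0.4,0,0,0,0,0],
    [0,0.6,0,0,0,0,0],
    [0,0.7,0,0,0,0,0],
    [0,0.7,0,0,0,0,0],
    [0,0.7,0,0,0,0,0],
    [0,0.7,0,0,0,0,0],
    [0,0.5,0,0,0,0,0]
  ]
}}

```text
time: 65.5
tool_pos: [517.4, 278.4, 96.0]
tcp_rot: [179.9, -0.2, 113.0]
ft_force: [-5.1, 8.0, 8.3]
finger_gap: 8.0
grip_force: 60.0
```

>>> {"method": "apply_moves", "body": {
  "deltas": [
    [0,0.4,0,0,0,0,0],
    [0,0.2,0,0,0,0,0],
    [0,0,0,0,0,0,0]
  ]
}}

```text
time: 65.88
tool_pos: [534.0, 285.7, 96.1]
tcp_rot: [179.9, -0.2, 113.0]
ft_force: [-2.3, 9.6, 5.2]
finger_gap: 8.3
grip_force: 59.7
```

Run:
```python
from h import *
st()
```

```text
t 65.9 p [534.  285.7  96.1] r [179.9  -0.2 113. ] q [23.2 12.7 91.6  0.2 75.5  0.1] F [-2.3  9.6  5.2] gap 8.3 g 59.70078885555267
```

>>> {"method": "apply_moves", "body": {
  "deltas": [
    [0.03,0.2,0,0,0,0,0],
    [0,0.1,0,0,0,0,0],
    [0,0,0,0,0,0,0]
  ]
}}

```text
time: 66.25
tool_pos: [541.9, 289.2, 96.1]
tcp_rot: [179.9, -0.1, 113.0]
ft_force: [-2.5, 7.1, 5.2]
finger_gap: 7.6
grip_force: 59.8
```

>>> {"method": "apply_moves", "body": {
  "deltas": [
    [0,0.1,0,0,0,0,0],
    [0,0,0,0,0,0,0],
    [0,0,0,0,0,0,0]
  ]
}}

```text
time: 66.62
tool_pos: [541.9, 289.2, 96.0]
tcp_rot: [-179.8, -0.1, 113.0]
ft_force: [-15.0, -0.0, 15.5]
finger_gap: 7.9
grip_force: 61.0
```

>>> {"method": "apply_moves", "body": {
  "deltas": [
    [0,0.1,0,0,0,0,0],
    [0,0,0,0,0,0,0],
    [0,0,0,0,0,0,0]
  ]
}}

```text
time: 67.0
tool_pos: [542.0, 289.3, 95.9]
tcp_rot: [-179.4, -0.1, 113.0]
ft_force: [-30.2, -6.7, 26.3]
finger_gap: 7.8
grip_force: 62.3
```

>>> {"method": "apply_moves", "body": {
  "deltas": [
    [0,-0.12,0,0,0,0,0],
    [0,0,0,0,0,0,0.1],
    [0,0,0,0,0,0,0.2],
    [0,-0.05,0,0,0,0,0.28],
    [0,0,0,0,0,0,0.28],
    [0,0,0,0,0,0,0.28]
  ]
}}

```text
time: 67.75
tool_pos: [541.8, 287.4, 95.0]
tcp_rot: [-180.0, 0.0, 113.0]
ft_force: [-0.2, 0.5, 0.5]
finger_gap: 24.1
grip_force: 0.0
```

>>> {"method": "apply_moves", "body": {
  "deltas": [
    [0,0,-0.5,0,0,0,0.28],
    [0,0,-0.9,0,0,0,0.28],
    [0,0,-0.9,0,0,0,0.28],
    [0,0,-0.9,0,0,0,0.28],
    [0,0,-0.9,0,0,0,0.28],
    [0,-0.8,-0.5,0,0,0,0.28],
    [0,-0.9,0,0,0,0,0.28],
    [0,-0.9,0,0,0,0,0.28]
  ]
}}

```text
time: 68.75
tool_pos: [469.7, 257.0, 235.0]
tcp_rot: [179.9, -0.0, 113.0]
ft_force: [0.5, 0.0, 0.7]
finger_gap: 23.9
grip_force: 0.0
```

>>> {"method": "apply_moves", "body": {
  "deltas": [
    [0.5,-0.8,0,0,0,0,0.28],
    [-0.5,-0.8,0,0,0,0,0.28],
    [-0.9,-0.3,0,0,0,0,0.28],
    [-0.9,0,0,0,0,0,0.28],
    [-0.9,0,0,0,0,0,0.28],
    [-0.9,0,0,0,0,0,0.28],
    [0,0,0,0,0,0,0.28]
  ]
}}

```text
time: 69.62
tool_pos: [460.4, 134.2, 234.5]
tcp_rot: [180.0, 0.0, 112.8]
ft_force: [0.1, 1.1, 0.0]
finger_gap: 24.1
grip_force: 0.0
```

Run:
```python
from h import *
np.set_printoptions(precision=1,suppress=True)
st()
T_=snapshot('top')[:,:,::-1];S=snapshot('side')[:,:,::-1];cv2.imwrite('pics/top22.png',T_);cv2.imwrite('pics/side22.png',S)
for c,a,w in blobs(T_,355,190,470,300,80):print(c,a,plane('top',c,7)[:2])
A=cv2.imread('pics/side0.png').astype(int);d=np.abs(S-A).sum(2)[320:400,255:320]
print('handle diff side',(d>60).sum()); 
for r in (d>60)[::3]: print(''.join('#' if v else '.' for v in r))
B=cv2.imread('pics/top0.png').astype(int);d=np.abs(T_-B).sum(2)[190:250,125:225]
print('top',(d>60).sum())
for r in (d>60)[::3]: print(''.join('#' if v else '.' for v in r))
```

```text
t 69.6 p [460.4 134.2 234.5] r [180.    0.  112.8] q [ 10.1 -12.1 101.8  -0.   90.2 -12.7] F [0.1 1.1 0. ] gap 24.1 g 0.0
[440.  204.1] 275 [ 593.7 -338.2]
[368.1 202.3] 50 [ 599.5 -159. ]
[437.5 236.4] 68 [ 513.2 -330.8]
[439.  274.6] 274 [ 418.1 -333.1]
[367.9 279.3] 64 [ 407.5 -156.6]
handle diff side 145
.................................................................
.................................................................
........##.......................................................
..........#......................................................
...........#.....................................................
............#....................................................
.............##..................................................
.................................................................
................#................................................
................###..............................................
.................###.............................................
...................##......................#....................
[... 2320 characters left out ...]
..............#################.####......######...################...........################
....................##############........#############....########..........#######################
...................######################################.............##############################
...................###################################..###.....####################################
...................#################################################################################
...................#################################################################################
....................################################################################################
```

```bash
python3 -c "
from bench import *
print(hand_in())"
```

```text
the job is handed in; nothing more can be done
None
```

The job is handed in: the pot was turned mouth-up, filled with all three 35 mm rollers, stood upright in the card-index drawer, and the drawer was pushed in to a hard stop. I last saw the pot upright just before shutting, and the smaller and bigger rollers and the stamp hadn't moved.

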